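Unlock the silver chest and raise its lid by the key

ROBOT

A 6-joint arm with a two-finger parallel gripper is mounted at the origin on a cart in front of the work surface, level with it; the furniture and walls round the work are solid. World frame = base frame: x ahead of the robot, y to its left, z up, the work surface at z = 0. Lengths are in mm, angles in rad, forces in N, time in s.
With the tool pointing down it reaches from about 400 to 925 mm from the base axis. Payload 12.5 kg.
Tool frame: the origin (TCP) lies where the fingers leave the gripper's body, on its centre line; the fingertips stand 78 mm ahead of it and the grasp point (between the pads) lies 59 mm ahead of it; z points along the fingers, y is the direction in which the jaws open and shut (so a half turn about z gives the same grasp; the last joint's range is limited). The gripper opens to 95 mm and grips with 3 to 60 N. Pads are 20 mm wide; open, the fingers measure 119 mm over their backs; the gripper's body (75 mm by 180 mm) begins 59 mm behind the grasp point.
Start: joints at [0.683, 0.491, 1.559, -0, 1.092, -0.106], TCP at [440.339, 443.553, 292.261] pointing down, gripper open.
Joint ranges: [-3.1, 3.1], [-0.84, 2.19], [0.05, 2.79], [-1.13, 4.28], [0.06, 2.93], [-2.69, 2.69]. Speed limits (rad/s): [2.22, 2.22, 2.79, 3.14, 3.14, 3.14].

INTERFACE

Orientations are given as [roll, pitch, yaw] about the fixed x, y, z axes, in that order (R = Rz(yaw) Ry(pitch) Rx(roll)).
In Python, from cell import env, viewer, ticket, search_frame gives the robot as it stands.
- The arm moves only by the shell command python3 -m inch 'ROWS'. ROWS is a JSON object of lists of equal length, an entry for each row: "hand": the opening, from 0 (shut) to 1 (fully open); "delta_pos": the shift along the tool's x, y, z in cm, a list of three; "turn": the turn about the tool's z in rad. A call has 1 to 20 rows; each row shifts and turns the commanded pose from where the row before left it, along the tool's axes as they then stand; what a row does not reach is not made up. A row lasts 1/10 s, in which the tool goes at most 50 mm and 8.59 degrees, less where a joint would pass 70% of its speed; a pose out of reach is approached as far as the arm can. A call is refused whole if a number of a shift passes 5 or a number of a turn 0.15, either way. A call with a gripper value outside its range is refused whole. The fingers move at their own pace and stop on an object; the grip force is fixed at half the most. Time passes only in rows, so rows that do not move let the fingers close. It gives the time, the measured TCP pose, the force and the opening at its end, in the units of the state.
- env.state(): the state, without advancing time (a new reading comes with each control period).
- viewer.read_camera(name): name is "scene" or "top"; returns (picture, depth): 400x640x3 uint8, blue, green, red; 400x640 float32, mm along the optical axis (not along the pixel's ray), 0 where there is no reading.
- viewer.get_calibration(name): a dict with "fx", "fy", "cx", "cy" (pixels), "T" (4x4, takes a point from camera to world coordinates). Camera axes: x right, y down, z forward; pixel columns grow to the right and rows downward; lengths in mm; the calibration is good to about 2 mm. A picture is of the moment at which its call begins. get_calibration takes no time and is no camera call.
- ticket.job_done(): hands the job in, once; it reports no verdict.
Trained networks look in the newest picture that a camera, given by its name, has taken for a name from the list of things; names that differ only in an ending like _2 or _b are one class to them, and where a whole thing is asked for, a point or a joint stands for the part that bears it (a point fixed in the world has none). Each returns a list of dicts, best first, with "p" (0 to 1); they miss things now and then, are a little off and sometimes report something else, mostly with a low value. They report only what shows in the picture. A call takes as long as a camera call.
- search_frame(camera, label): "centre" ([column, row] in pixels, amid what is visible of it).
The state is a dict: "t": time; "joints": joint angles; "qvel": joint speeds; "tau": joint torques, N m; "eef_pos": TCP position; "tcp_rot": TCP orientation; "ft_force": force on the tool from outside, world axes, zero at the start; "moment": the same for the moment, N m; "opening": opening from 0.0 (shut) to 1.0 (fully open).
Only numpy, scipy, OpenCV 4.12 (cv2) and the standard library are available. Lean on these libraries where they do the work, as an engineer would, in place of code of your own. Each camera call takes 0.05 s, during which the arm holds its last target.

TASK

Open the locked silver chest: take its key (the one with the round disc handle, not the one with the cross-bar) out of the key rack, push it fully home in the keyhole of the sloping lid, and give it a quarter turn clockwise to draw the bolt hidden inside. Then swing the lid up to a little past level (the turned key serves as its handle), let go so that the stiff hinges hold it there, and leave the key turned in its lock. Leave the other key on the rack and do not disturb the things standing around.

Things in the scene. Friction and masses are not known exactly. Their poses are not given: they have to be found in the camera images.
- key_bow (a point): Chest key, plain steel, 98 mm long, hanging upright in the rack, 70 g (varies). Point: centre of its flat round disc handle (40 mm across, 8 mm thick), on the stem axis. z runs along the stem from tip to handle; the disc's flat faces look to +y and -y: pinch it there. The flat bit (see key_collar) points to -x.
- key_collar (a point): Centre of the underside of the chest key's collar (20 mm across), on the stem axis, 36 mm below key_bow, same axes. Below it the round stem, 10 mm thick, goes down 42 mm to a tapered tip. The bit is a flag 4 mm thick on the stem's -x side, reaching 20 mm from the stem axis, from 20 to 40 mm below this point. It rests on the keyhole's mouth when the key is fully home.
- keyhole (a point): Keyhole mouth: centre of its round part (12.4 mm), on the face of the oval brass plate in the lid. Axes turn with the lid: z out of it (lid shut: leaning 25 degrees from vertical to the chest's front), x up the slope to the hinge, y left. From the round part a slot 7 mm wide runs to -x, ending 22.5 mm from the centre; mouth flared 1.5 mm. The hole goes 16 mm through plate and lid.
- lid_hinge (a point): Middle of the lid's hinge line, which runs along the chest's y axis; axes as the chest's. The lid's underside passes through it; the keyhole is 165 mm from it down along the lid and 16 mm above that underside.
- chest: Fixed walnut silver chest, 204 mm deep, 234 wide, its lid sloping from 75 mm high at the front to 164 mm (hinge) at the back. Origin: centre of its underside; its front (low side) faces -x, z up; the hinge line is 95 mm behind the origin.
- chest_lid (a joint): Lid angle, rad: 0 shut, 0.44 level, 1.3 at its stop; it opens by its front edge rising. Stiff hinges hold it where it is left; raising it by the key takes about 6 N. The turned key cannot be pulled out (4 mm of play), so it serves as the lid's handle.
- chest_bolt (a joint): Hidden bolt, m drawn back: 0 locked, lid free from 0.008, stop at 0.0125; stays where it is left. The key turns only with its bit below the lid, that is its collar within 4 mm of the plate, and only clockwise seen from outside (bit from -x to +y of the keyhole). Free for some 35 degrees, then light (2 N at the bolt); bolt clear at about 70, stop just past 90 degrees.
- rack: Fixed walnut key rack, 70 mm deep, 180 wide, 80 high: a bridge whose top shelf (upper face 80 mm up, 10 mm thick) has two slots 13 mm wide, 80 mm apart, open to its front (-x). Each key hangs in a slot by its collar, bit to the front, and lifts straight up. Origin: centre of its underside.
- spare_handle (a point): The other key, hanging in the other slot: its handle is a round cross-bar 62 mm long, 10 mm thick, in place of a disc. Point: the bar's centre, 36 mm above its collar's underside. To be left there.
- tumbler: Teal glass tumbler, 68 mm diameter, 84 mm high; origin at the centre of its underside. Bystander.
- espresso_cup: Small espresso cup, 51 mm high, on a wooden coaster; origin on its underside. Bystander.
- pepper_mill: Wooden pepper mill, 58 mm diameter, 170 mm high; origin at the centre of its underside. Bystander.

How it is judged:
By the outcome, as a careful person would: the job done as asked, in the order asked, and still so for the second after the job is handed in, with the robot touching nothing.
It also fails if it takes over 51 s, if anything falls off the work surface, if the arm or the gripper's body presses on something with over 40 N, if the wrist force passes 120 N, or if a joint passes its speed limit or range.

## Working session

There is one attempt and no reset: what is moved stays moved. The work goes in short steps, Python scripts to look and compute and a shell command to move; the robot and the scene stay as the last step left them, time stands still between calls to the robot, and variables do not carry over. Pictures are saved under pics/ and viewed, and the job is handed in when it is done.

```bash
ls -la; mkdir -p pics; python3 - <<'E'
from cell import env, viewer, ticket, search_frame
import cv2, json
print(env.state())
for c in ("scene","top"):
    im,d=viewer.read_camera(c); cv2.imwrite(f"pics/{c}0.png",im)
    k=viewer.get_calibration(c); print(c,k)
    for l in ["key_bow","key_collar","keyhole","lid_hinge","chest","rack","spare_handle","tumbler","espresso_cup","pepper_mill"]:
        print(l,[(r['centre'],round(r['p'],2)) for r in search_frame(c,l)][:3])
print(env.state()['t'])
E
```

```text
total 12
drwxr-xr-x  3 agent agent 4096 Dec  6 13:13 .
drwxr-xr-x 23 root  root  4096 Dec  6 13:13 ..
drwxr-xr-x  2 agent agent 4096 Dec  6 13:13 pics
{'t': 0.0, 'joints': array([ 6.83377188e-01,  4.91587448e-01,  1.55943949e+00,  2.13838388e-05,
        1.09168431e+00, -1.05594429e-01]), 'qvel': array([-0.00036245, -0.00098544, -0.00070389, -0.00096771,  0.00042433,
        0.001946  ]), 'tau': array([-1.89068429e-03, -6.12628770e+01, -2.58181018e+01,  6.92456472e-02,
        4.81243723e-02, -1.11026329e-04]), 'eef_pos': array([440.2232897 , 443.4454881 , 291.64779904]), 'tcp_rot': array([-3.14048229e+00, -1.36756989e-04,  2.35975800e+00]), 'ft_force': array([ 0.74776588, -0.47694345,  0.09083008]), 'moment': array([ 0.01985031, -0.01346765, -0.03391333]), 'opening': 1.0034772751320054}
scene {'fx': 486.38592421317946, 'fy': 486.38592421317946, 'cx': 326.7418567323299, 'cy': 203.83896726142376, 'T': array([[ 5.52755667e-02, -6.42838572e-01,  7.64004700e-01,
        -6.57866428e+02],
       [-9.98386773e-01, -4.55313412e-02,  3.39226869e-02,
         1.01774645e+01],
       [ 1.29793
[... 603 characters left out ...]
e-01,  7.70456326e-02,
         5.03782633e+02],
       [-9.99627318e-01, -1.43157076e-02, -2.32440311e-02,
         5.51672735e+01],
       [ 2.42760853e-02, -7.67266979e-02, -9.96756583e-01,
         1.19539162e+03],
       [ 0.00000000e+00,  0.00000000e+00,  0.00000000e+00,
         1.00000000e+00]])}
key_bow [([265.2, 206.2], 0.54)]
key_collar [([263.1, 207.7], 0.51)]
keyhole [([368.9, 211.1], 0.74)]
lid_hinge [([365.1, 212.9], 0.73)]
chest [([370.0, 212.5], 0.75)]
rack [([256.5, 204.0], 0.94)]
spare_handle [([263.7, 209.4], 0.55), ([236.2, 202.4], 0.47)]
tumbler [([446.1, 196.2], 0.77)]
espresso_cup [([444.4, 244.7], 0.82)]
pepper_mill [([185.8, 176.9], 0.6), ([365.0, 211.5], 0.52)]
1.1
```

View pics/scene0.png

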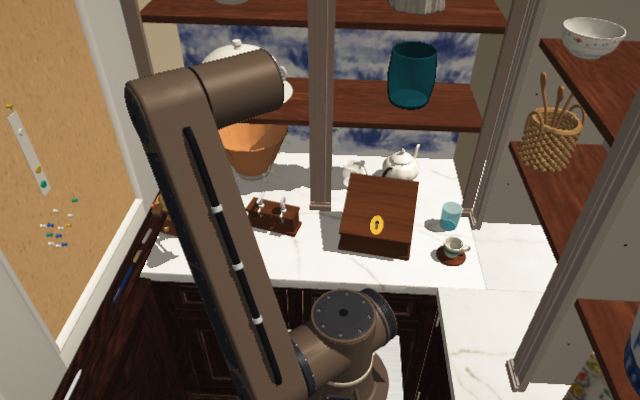

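View pics/top0.png

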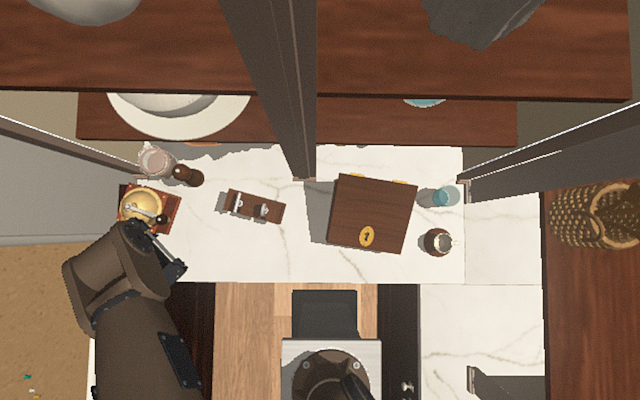

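The scene view shows the rack at about (275,213) and the chest at (378,220) with its brass plate at (377,226). The top view shows the rack at (252,206), the chest at (370,213) and the keyhole plate at (367,236). I'll zoom in on both.

```bash
python3 - <<'E'
import cv2, numpy as np
s=cv2.imread("pics/scene0.png"); t=cv2.imread("pics/top0.png")
a=cv2.resize(s[185:245,235:315],None,fx=9,fy=9,interpolation=cv2.INTER_CUBIC); cv2.imwrite("pics/z_scene_rack.png",a)
a=cv2.resize(t[180:230,210:295],None,fx=9,fy=9,interpolation=cv2.INTER_CUBIC); cv2.imwrite("pics/z_top_rack.png",a)
a=cv2.resize(t[165:265,320:420],None,fx=6,fy=6,interpolation=cv2.INTER_CUBIC); cv2.imwrite("pics/z_top_chest.png",a)
a=cv2.resize(s[165:265,330:425],None,fx=6,fy=6,interpolation=cv2.INTER_CUBIC); cv2.imwrite("pics/z_scene_chest.png",a)
E
```

```text
(no output)
```

View pics/z_scene_rack.png

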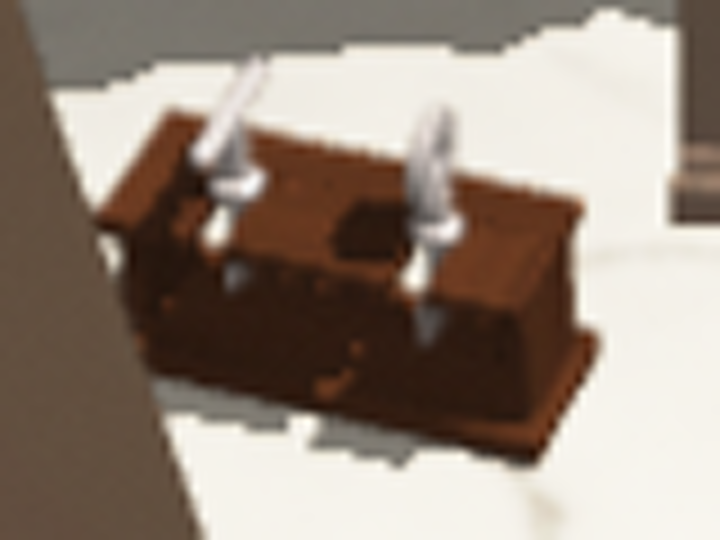

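View pics/z_top_rack.png

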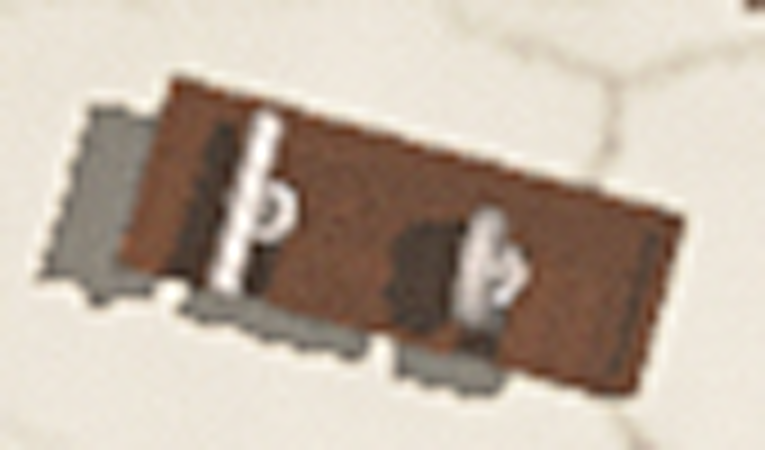

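View pics/z_top_chest.png

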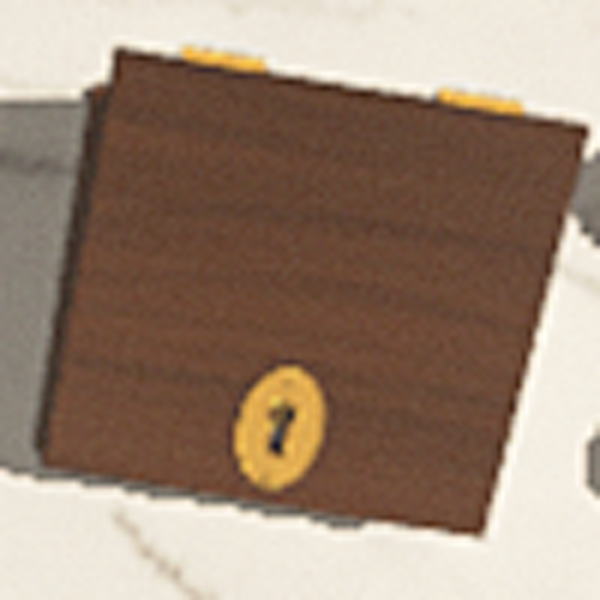

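View pics/z_scene_chest.png

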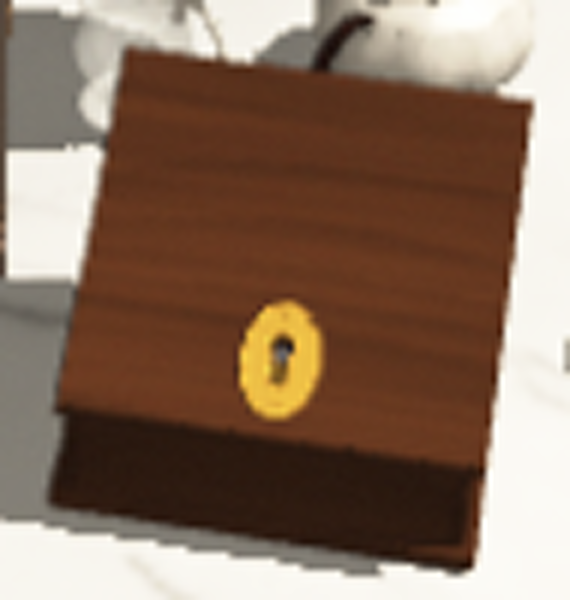

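The round-disc key hangs in the right-hand slot in both pictures, with the disc at about (264,208) in the top view and (283,204) in the scene view. The cross-bar key is on the left. In the top view the keyhole's round part is at about (367,235). Next I'll work out positions from depth and known heights.

```bash
cat > h.py <<'E'
import numpy as np, cv2
from cell import env, viewer, ticket, search_frame
def cal(c):
    k=viewer.get_calibration(c); return k
def ray(k,px):
    d=np.array([(px[0]-k['cx'])/k['fx'],(px[1]-k['cy'])/k['fy'],1.0]); return k['T'][:3,:3]@d,k['T'][:3,3]
def onz(k,px,z):
    d,o=ray(k,px); return o+d*(z-o[2])/d[2]
def onplane(k,px,n,c):
    d,o=ray(k,px); return o+d*((c-n@o)/(n@d))
def cloud(k,dep):
    v,u=np.mgrid[0:400,0:640]
    P=np.stack([(u-k['cx'])/k['fx']*dep,(v-k['cy'])/k['fy']*dep,dep],-1)
    return P@k['T'][:3,:3].T+k['T'][:3,3]
def proj(k,p):
    q=k['T'][:3,:3].T@(np.asarray(p,float)-k['T'][:3,3]); return np.array([k['fx']*q[0]/q[2]+k['cx'],k['fy']*q[1]/q[2]+k['cy']])
E
python3 - <<'E'
from h import *
D={}
for c in("scene","top"):
    im,d=viewer.read_camera(c);np.savez(f"{c}0.npz",im=im,d=d)
    k=cal(c);P=cloud(k,d)
    print(c,"table z",np.median(P[255:265,300:330,2][d[255:265,300:330]>0]))
    hsv=cv2.cvtColor(im,cv2.COLOR_BGR2HSV)
    # lid plane
    box=(slice(165,265),slice(325,420))
    pts=P[box].reshape(-1,3); h=hsv[box].reshape(-1,3)
    m=(pts[:,2]>80)&(pts[:,2]<175)&(pts[:,0]>450)
    q=pts[m]
    for _ in range(8):
        cc=q.mean(0);n=np.linalg.svd(q-cc,full_matrices=False)[2][2];n*=np.sign(n[2])
        r=(q-cc)@n; q=q[abs(r)<max(3,2.5*np.median(abs(r)))]
    print(" lid n",n,"tilt",np.degrees(np.arccos(n[2])),"yaw",np.degrees(np.arctan2(-n[1],-n[0])),"rms",r.std(),len(q),"c",n@cc)
    ym=((h[:,0]>18)&(h[:,0]<35)&(h[:,1]>120)&(h[:,2]>120)).reshape(100,95).astype(np.uint8)
    nl,lab,st,ce=cv2.connectedComponentsWithStats(ym)
    i=1+np.argmax(st[1:,4]); cts=cv2.findContours((lab==i).astype(np.uint8),0,1)[0]
    e=cv2.fitEllipse(max(cts,key=len)); e0=(e[0][0]+325,e[0][1]+165)
    print(" plate ellipse",e0,e[1:]," on plane",onplane(k,e0,n,n@cc))
    g=cv2.cvtColor(im,cv2.COLOR_BGR2GRAY); x,y=map(int,map(round,e0)); print(g[y-8:y+9,x-6:x+7])
    print(x,y)
E
```

```text
scene table z -0.4046092609146399
 lid n [-0.4103614   0.06644428  0.90949914] tilt 24.563772560734815 yaw -9.197311699984766 rms 2.254477744753188 3315 c -111.76580067783226
 plate ellipse (376.064022064209, 224.6956024169922) ((12.106694221496582, 18.266071319580078), 8.506303787231445)  on plane [483.62751531 -96.38361784 102.36447697]
[[ 64  65  62 166 195 191 188 167 187 192 181 132  78]
 [ 59  59 122 188 189 189 188 178 188 191 191 137  79]
 [ 61  99 171 188 187 189 188 188 190 190 190 175 129]
 [ 58 174 193 190 187 186 152 145 186 193 191 190 179]
 [ 66 182 193 189 202 147  76  66 115 191 193 190 190]
 [119 182 191 189 186  96  50  43  39 186 194 190 189]
 [177 192 191 189 183 112  90  92  64 178 192 191 189]
 [193 198 191 189 189 137 110 101 165 189 192 191 189]
 [181 195 190 188 189 124 103  86 181 194 190 192 190]
 [173 192 192 189 205 131  94  92 179 192 191 190 190]
 [186 196 191 190 188 118  91 111 181 192 191 190 177]
 [191 197 191 191 169 112  93 134 185 193 191 191 143]
 [154 188 192 191 184 181 155 177 191 193 192 191 120]
 [ 88 178 191 191 190 193 187 192 193 193 19
[... 770 characters left out ...]
74 148 117 136 159 178 173 182]
 [145 189 174 175 153 111  93  86  61 145 185 173 180]
 [144 179 176 173 148  96  96  79  42 154 194 176 181]
 [169 180 179 174 179 142  93  75 110 174 185 175 178]
 [185 178 173 174 186 149  78  87 151 181 178 176 183]
 [188 178 175 176 161 115  68 105 161 180 178 175 180]
 [190 176 177 181 146  82  51 133 180 180 170 180 176]
 [195 177 175 180 136  45  41 153 193 179 179 181 161]
 [184 177 170 183 155 108  76 145 189 174 177 178 135]
 [159 182 175 178 175 168 156 167 177 177 184 159 102]
 [164 195 177 178 175 178 182 182 180 182 171 124  81]
 [134 185 184 174 170 178 181 181 180 180 145  87  77]
 [ 78 127 175 161 156 180 182 186 176 145 105  81  85]]
366 236
```

```bash
python3 - <<'E'
from h import *
kt=cal("top");ks=cal("scene")
f=lambda p:((p[0]+.5)/9-.5+210,(p[1]+.5)/9-.5+180)
names=["TL","TRs","BRs","BL"];C=[onz(kt,f(p),80)[:2] for p in [(175,75),(655,207),(610,388),(122,262)]]
for n,c in zip(names,C):print(n,c.round(1))
print("len back",np.linalg.norm(C[1]-C[0]),"left",np.linalg.norm(C[3]-C[0]),"yaw",np.degrees(np.arctan2(*(C[0]-C[1])[::-1]))-90,np.degrees(np.arctan2(*(C[0]-C[3])[::-1])))
g=lambda p:((p[0]+.5)/9-.5+235,(p[1]+.5)/9-.5+185)
for n,p in [("sTL",(170,108)),("sTR",(580,207)),("sBR",(515,305)),("sBL",(103,222))]:print(n,onz(ks,g(p),80)[:2].round(1))
for n,p,z in [("bow hi",(487,212),116),("bow lo",(470,318),116),("bow c",(482,266),130),("bow c136",(482,266),120),("collar c",(510,277),88),("bar a",(268,118),121),("bar b",(228,288),121),("sp collar",(276,211),88)]:print("top",n,onz(kt,f(p),z).round(1))
for n,p,z in [("bow c",(432,150),116),("collar",(442,228),86),("bar c",(230,112),116),("spcollar",(237,185),86)]:print("scene",n,onz(ks,g(p),z).round(1))
# depth high points near rack
for c in("top","scene"):
    k=cal(c);P=cloud(k,np.load(f"{c}0.npz")['d']).reshape(-1,3)
    q=P[(P[:,2]>98)&(P[:,2]<140)&(P[:,0]>450)&(P[:,0]<620)&(P[:,1]>100)&(P[:,1]<340)]
    for lo,hi in((100,225),(225,340)):
        a=q[(q[:,1]>lo)&(q[:,1]<hi)]
        if len(a):print(c,len(a),a.mean(0).round(1),a.min(0).round(1),a.max(0).round(1))
    o=P[(P[:,2]>30)&(P[:,2]<500)&(P[:,1]>-330)&(P[:,1]<280)&(P[:,0]>560)&(P[:,0]<900)]
    H=np.histogram2d(o[:,0],o[:,1],bins=[np.arange(560,901,40),np.arange(-330,281,40)])
    mx=np.zeros(H[0].shape);
    for p in o:
        i=int((p[0]-560)//40);j=int((p[1]+330)//40)
        if i<mx.shape[0] and j<mx.shape[1]: mx[i,j]=max(mx[i,j],p[2])
    print(mx.round(0).astype(int))
E
```

```text
TL [625.9 319.7]
TRs [583.3 156.3]
BRs [521.8 170.2]
BL [562.1 335.4]
len back 168.79638998904352 left 65.64798144171425 yaw -14.606146202986977 -13.86332263690334
sTL [622.3 319.7]
sTR [575.4 157.9]
sBR [519.3 176. ]
sBL [554.5 333.1]
top bow hi [578.3 208.  116. ]
top bow lo [543.5 212.6 116. ]
top bow c [559.8 207.2 130. ]
top bow c136 [560.4 208.6 120. ]
top collar c [558.5 203.7  88. ]
top bar a [607.7 279.3 121. ]
top bar b [552.  290.6 121. ]
top sp collar [579.6 282.6  88. ]
scene bow c [561.7 209.9 116. ]
scene collar [553.1 206.5  86. ]
scene bar c [578.2 286.8 116. ]
scene spcollar [572.  285.5  86. ]
top 57 [560.7 209.5 125.5] [542.8 203.6 100.1] [578.8 217.9 137.9]
top 75 [581.6 287.2 119.5] [553.6 277.6 100.5] [610.1 296.7 124.7]
[[ 86   0 166 165 162 161 157 152 152   0   0   0  85 138  86]
 [ 86   0 180 182 181 178 175 178 166   0   0   0   0  80  84]
 [  0   0   0 172 178 182 179 181 176 496 500 499   0   0   0]
 [344 345 343 342 344 345 344 344 344 343   0 343 345 344 344]
 [343 344 344 344 345 343 344 345 345 344   0   0 344 344 364]
 [344 345 425 431 416 344 344 344 344 345   0   0 344 363 362]
 [343 344 343 357 390 344 344 344 344 344   0   0   0 361 361]
 [  0   0   0   0   0   0   0   0   0   0   0   0   0   0   0]]
scene 57 [555.1 209.8 119.7] [535.2 203.2  98.1] [578.1 217.5 138.2]
scene 51 [575.4 286.9 116.4] [546.2 278.2  98.4] [608.8 297.6 125.1]
[[ 81   0 173 169 164 163 160 157 153   0   0   0  85 135  86]
 [ 89   0 180 179 177 180 176 173 169   0   0   0   0  77  83]
 [  0   0   0   0 174 178 179 181 173 500 500 500   0   0   0]
 [343 342 343 342 342 343 342 344 343 491 130 340 344 342 342]
 [344 343 345 342 343 343 343 342 344 342   0 342 343 342 343]
 [343 344 500 500 499 345 344 344 344 344   0 342 343 362 341]
 [344 500 500 486 500 498 344 342 343 343   0 341 344 364 338]
 [342 498 119 142 351 500 342 342 342 344   0 340 343 439 448]]
```

Rack yaw comes out at about -13°. The disc centre is near (560, 209, 116) and the cross-bar is 79 mm away from it, against 80 mm given. The tool can't be tilted, only turned about the vertical, so I'll pivot the key 25° in the grip before inserting it. First I'll move above the key.

```bash
python3 -m inch '{"hand":[0.45,0.45,0.45,0.45,0.45,0.45,0.45,0.45,0.45,0.45,0.45,0.45],"delta_pos":[[0,0,0],[0,0,0],[0,0,0],[0,0,0],[-2.4,-2.9,0],[-2.4,-2.9,0],[-2.4,-2.9,0],[-2.4,-2.9,0],[-2.4,-2.9,0],[-2.4,-2.9,1],[-2.6,-2.6,2.5],[0,0,0]],"turn":[-0.1375,-0.1375,-0.1375,-0.1375,0,0,0,0,0,0,0,0]}'
python3 - <<'E'
from h import *
for c in("scene","top"):
    im,d=viewer.read_camera(c);np.savez(f"{c}1.npz",im=im,d=d);cv2.imwrite(f"pics/{c}1.png",im)
s=env.state();print(s['t'],s['eef_pos'],s['tcp_rot'],s['opening'],s['joints'])
a=np.hstack([cv2.resize(cv2.imread("pics/scene1.png")[150:250,225:315],None,fx=4.3,fy=4.3,interpolation=2),cv2.resize(cv2.imread("pics/top1.png")[145:245,210:300],None,fx=4.3,fy=4.3,interpolation=2)])
cv2.imwrite("pics/z1.png",a);print(a.shape)
E
```

```text
t: 2.4
eef_pos: [560.9, 206.4, 254.6]
tcp_rot: [-3.14, -0.003, 2.906]
ft_force: [0.1, 0.2, -1.2]
opening: 0.449
2.5 [560.02805291 209.29612459 256.87610699] [-3.14132562e+00 -9.56222641e-04  2.90810621e+00] 0.4483564810926198 [ 2.47133755e-01  4.89640600e-01  1.66779768e+00  2.46364190e-04
  9.85125734e-01 -1.09031254e+00]
(430, 774, 3)
```

View pics/z1.png

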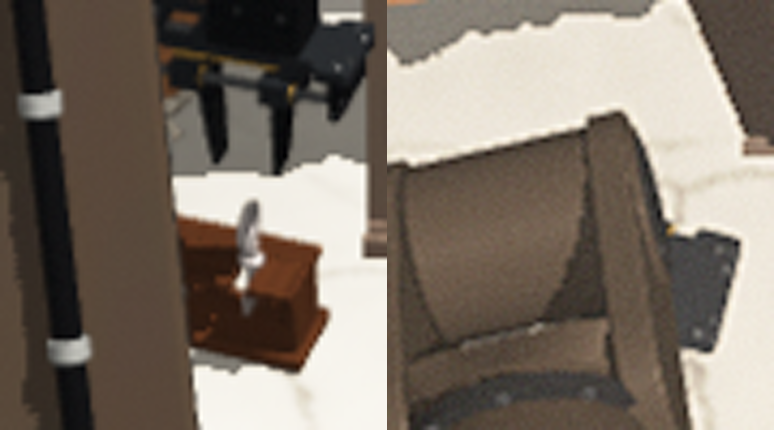

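The scene view shows the open fingers straddling the disc key: fingertips at about (276,187) and (290,190), disc at (283,202). The arm hides the rack in the top view. I'll compare the fingertip midpoint with the bow in that one camera.

```bash
python3 - <<'E'
from h import *
k=cal("scene")
for p,z in(((275.7,187.2),179),((289.7,190),179),((282.7,188.6),179),((282.9,201.6),116)):print(onz(k,p,z).round(1))
print(proj(k,[560,209,179]),proj(k,[560,209,116]))
z=np.load("scene1.npz");P=cloud(k,z['d']);
m=(P[...,2]>100)&(P[...,2]<140)&(P[...,1]>190)&(P[...,1]<230)&(P[...,0]>530)&(P[...,0]<590)
print(m.sum(),P[m].mean(0),P[m].min(0),P[m].max(0)); v,u=np.where(m);print(u.min(),u.max(),v.min(),v.max(),u.mean(),v.mean())
E
```

```text
[554.8 228.2 179. ]
[543.7 182.  179. ]
[549.2 205.  179. ]
[559.9 208.5 116. ]
[281.87601159 186.46652412] [282.76667044 201.56805112]
55 [554.7230248  209.74445756 120.36562958] [537.74066805 203.15587645 100.77671814] [575.76537931 216.86287052 136.16736293]
280 285 196 207 282.27272727272725 201.56363636363636
```

```bash
python3 -m inch '{"hand":[0.45,0.45,0.45,0.0,0.0,0.0,0.0,0.0],"delta_pos":[[0,0,4],[0,0,3.9],[0,0,0],[0,0,0],[0,0,0],[0,0,0],[0,0,0],[0,0,0]],"turn":[0,0,0,0,0,0,0,0]}'
```

```text
t: 3.3
eef_pos: [560.0, 209.9, 179.1]
tcp_rot: [3.141, 0.001, 2.91]
ft_force: [-0.6, -0.3, -0.6]
opening: 0.085
```

The opening is 8 mm, so the disc is held. Next: lift, move to the rack's right side, turn so the bit faces the rack's end, and lower.

```bash
python3 -m inch '{"hand":[0,0,0,0,0,0,0,0,0,0,0,0,0,0,0,0,0],"delta_pos":[[0,0,-2.5],[0,0,-4],[1,-3.9,0],[1,-3.9,0],[0,0,0],[0,0,0],[0,0,0],[0,0,0],[0,0,0],[0,0,0],[0,0,0],[0,0,0],[0,0,0],[0,0,0],[0,0,0],[0,0,3.0],[0,0,0]],"turn":[0,0,0,0,0.15,0.15,0.15,0.15,0.15,0.15,0.15,0.15,0.15,0.15,0.07,0,0]}'
python3 - <<'E'
from h import *
for c in("scene","top"):
    im,d=viewer.read_camera(c);np.savez(f"{c}2.npz",im=im,d=d);cv2.imwrite(f"pics/{c}2.png",im)
s=env.state();print(s['t'],s['eef_pos'],s['tcp_rot'],s['opening'],s['joints'])
a=np.hstack([cv2.resize(cv2.imread("pics/scene2.png")[150:250,235:325],None,fx=4.3,fy=4.3,interpolation=2),cv2.resize(cv2.imread("pics/top2.png")[145:245,220:310],None,fx=4.3,fy=4.3,interpolation=2)])
cv2.imwrite("pics/z2.png",a);print(a.shape)
E
```

```text
t: 5.0
eef_pos: [521.4, 138.3, 211.2]
tcp_rot: [-3.138, 0.001, 1.34]
ft_force: [-1.0, -0.3, 0.7]
opening: 0.082
5.1 [522.46618506 138.49337709 213.51956299] [-3.14074179e+00  2.95897280e-04  1.34000595e+00] 0.08312520090409375 [1.36880285e-01 4.70012244e-01 1.85223811e+00 4.06303241e-05
 8.20242656e-01 3.67643067e-01]
(430, 774, 3)
```

View pics/z2.png

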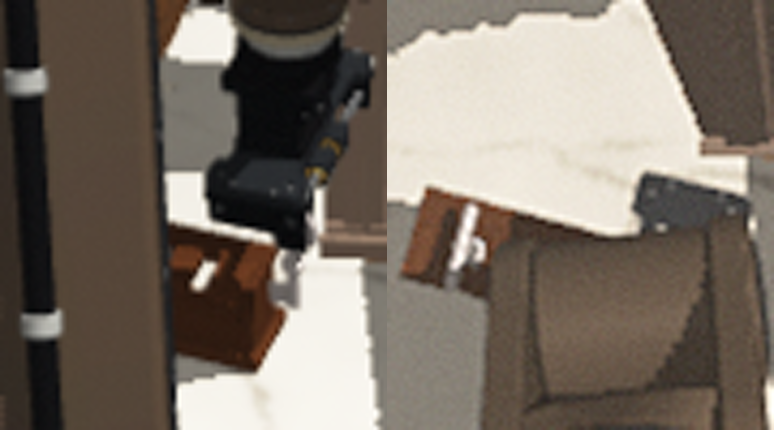

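The key stands just right of the rack at about (290,275) in the left crop, with its bit toward the rack's end. I'll push toward the rack in small steps.

```bash
python3 -m inch '{"hand":[0,0,0,0,0,0],"delta_pos":[[0.8,0,0],[0.5,0,0],[0.4,0,0],[0.4,0,0],[0.4,0,0],[0,0,0]],"turn":[0,0,0,0,0,0]}'
python3 - <<'E'
from h import *
for c in("scene",):
    im,d=viewer.read_camera(c);np.savez(f"{c}3.npz",im=im,d=d)
    cv2.imwrite("pics/z3.png",cv2.resize(im[175:235,270:330],None,fx=8,fy=8,interpolation=2))
s=env.state();print(s['t'],s['eef_pos'],s['ft_force'],s['moment'],s['opening'])
E
```

```text
t: 5.7
eef_pos: [528.4, 163.1, 214.2]
tcp_rot: [3.141, 0.001, 1.341]
ft_force: [-1.6, -4.9, 2.8]
opening: 0.079
5.75 [528.35546131 163.06215263 214.13855582] [-1.09000098 -3.08792038  3.20467315] [-1.10536993  0.3335901   0.01439867] 0.08508316684028569
```

View pics/z3.png

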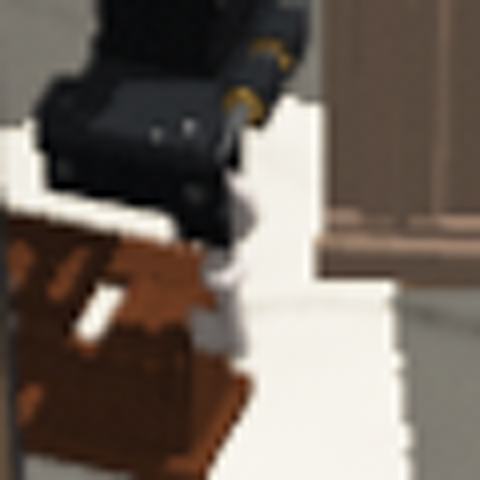

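There is about 4–5 N of contact and the key is starting to tilt, with its tip swinging right away from the rack. I'll continue to the planned stroke.

```bash
python3 -m inch '{"hand":[0,0,0,0,0],"delta_pos":[[0.5,0,0],[0.5,0,0],[0.5,0,0],[0.3,0,0],[0,0,0]],"turn":[0,0,0,0,0]}'
python3 - <<'E'
from h import *
for c in("scene",):
    im,d=viewer.read_camera(c);np.savez(f"{c}4.npz",im=im,d=d)
    cv2.imwrite("pics/z4.png",cv2.resize(im[175:235,270:330],None,fx=8,fy=8,interpolation=2))
s=env.state();print(s['t'],s['eef_pos'],s['ft_force'],s['moment'],s['opening'])
E
```

```text
t: 6.25
eef_pos: [532.4, 180.6, 213.7]
tcp_rot: [3.141, 0.0, 1.341]
ft_force: [-0.8, -4.9, 2.6]
opening: 0.084
6.3 [532.41007379 180.51939429 213.67868626] [-0.48385471 -3.75982169  2.23620966] [-1.0025307   0.21161622 -0.035395  ] 0.08223864322988297
```

View pics/z4.png

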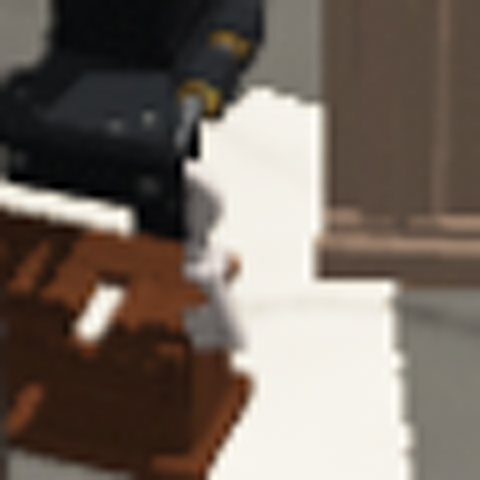

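The key is now clearly tilted, with its tip at about (237,345) in the crop. I'll project the model at several tilt angles to measure it.

```bash
python3 - <<'E'
from h import *
k=cal("scene")
B=np.array([532.4,180.5,150.7]);th=1.341;u=-np.array([np.cos(th),np.sin(th),0])
c=lambda p:((p-np.array([270,175])+.5)*8-.5).round(0)
print("bow",c(proj(k,B)))
for a in (10,15,20,25,30,35):
    r=np.radians(a);z=np.array([0,0,1.])
    X=u*np.cos(r)+z*np.sin(r); Z=-u*np.sin(r)+z*np.cos(r)   # key x, key z
    print(a,"tip",c(proj(k,B-78*Z)),"bit low",c(proj(k,B-76*Z-20*X)),"bit up",c(proj(k,B-56*Z-20*X)),"collar",c(proj(k,B-33*Z)),"stem r edge low",c(proj(k,B-74*Z+5*X)))
E
```

```text
bow [164. 197.]
10 tip [202. 347.] bit low [156. 340.] bit up [146. 302.] collar [180. 261.] stem r edge low [211. 340.]
15 tip [217. 347.] bit low [172. 344.] bit up [158. 306.] collar [187. 262.] stem r edge low [225. 340.]
20 tip [232. 347.] bit low [187. 347.] bit up [170. 309.] collar [193. 261.] stem r edge low [239. 338.]
25 tip [246. 345.] bit low [203. 348.] bit up [182. 311.] collar [199. 260.] stem r edge low [253. 336.]
30 tip [260. 342.] bit low [218. 349.] bit up [194. 312.] collar [205. 259.] stem r edge low [265. 332.]
35 tip [273. 338.] bit low [233. 348.] bit up [206. 312.] collar [211. 257.] stem r edge low [277. 328.]
```

```bash
python3 -m inch '{"hand":[0,0],"delta_pos":[[-2.5,0,0],[-2.5,0,0]],"turn":[0,0]}'
python3 - <<'E'
from h import *
for c in("scene",):
    im,d=viewer.read_camera(c);im,d=viewer.read_camera(c);np.savez(f"{c}5.npz",im=im,d=d)
    cv2.imwrite("pics/z5.png",cv2.resize(im[175:225,275:325],None,fx=12,fy=12,interpolation=2))
s=env.state();print(s['t'],s['eef_pos'],s['ft_force'],s['moment'],s['opening'])
k=cal(c)
B=s['eef_pos']-[0,0,63];th=1.341;u=-np.array([np.cos(th),np.sin(th),0])
c=lambda p:((p-np.array([275,175])+.5)*12-.5).round(0)
print("bow",c(proj(k,B)))
for a in (10,15,20,25,30):
    r=np.radians(a);z=np.array([0,0,1.])
    X=u*np.cos(r)+z*np.sin(r); Z=-u*np.sin(r)+z*np.cos(r)
    print(a,"tip",c(proj(k,B-78*Z)),"bit low",c(proj(k,B-76*Z-20*X)),"bit up",c(proj(k,B-56*Z-20*X)),"collar",c(proj(k,B-33*Z)),"stem r low",c(proj(k,B-74*Z+5*X)),"stem r up",c(proj(k,B-42*Z+5*X)))
E
```

```text
t: 6.5
eef_pos: [520.8, 131.9, 213.3]
tcp_rot: [3.141, -0.001, 1.341]
ft_force: [1.1, -0.1, -0.8]
opening: 0.083
6.6 [520.46590778 130.31834841 213.43727136] [-0.17900385 -0.03648654 -0.71342254] [ 0.02817434  0.0511141  -0.06889216] 0.07894419998191898
bow [370. 333.]
10 tip [422. 559.] bit low [352. 549.] bit up [339. 492.] collar [393. 431.] stem r low [437. 549.] stem r up [416. 458.]
15 tip [445. 560.] bit low [376. 554.] bit up [357. 498.] collar [403. 431.] stem r low [458. 549.] stem r up [428. 457.]
20 tip [468. 559.] bit low [400. 558.] bit up [375. 502.] collar [412. 430.] stem r low [480. 546.] stem r up [440. 455.]
25 tip [490. 557.] bit low [424. 561.] bit up [393. 505.] collar [422. 429.] stem r low [500. 543.] stem r up [452. 452.]
30 tip [511. 552.] bit low [447. 562.] bit up [411. 507.] collar [431. 427.] stem r low [520. 538.] stem r up [462. 449.]
```

View pics/z5.png

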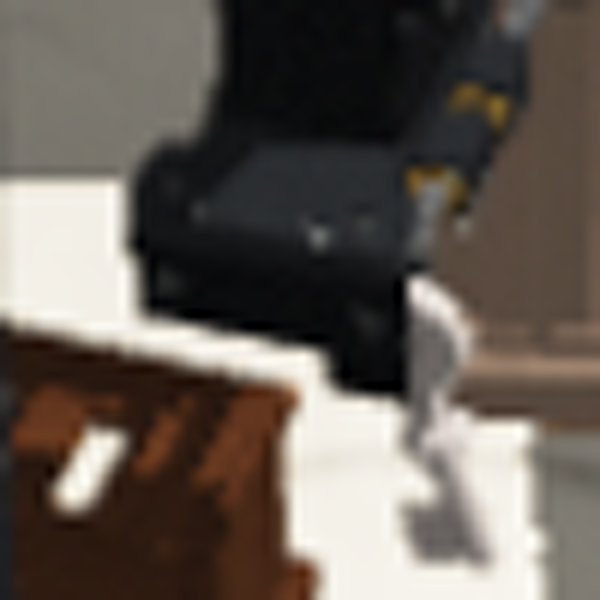

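```bash
python3 - <<'E'
from h import *
k=cal("scene");z=np.load("scene5.npz");P=cloud(k,z['d'])
B=np.array([520.47,130.3,150.4]);th=1.341;u=-np.array([np.cos(th),np.sin(th),0]);w=np.array([-u[1],u[0],0])
m=np.zeros((400,640),bool);m[190:226,305:320]=True
m&=(P[...,2]>55)&(P[...,2]<175)
v,uu=np.where(m)
R=P[m]-B
for a,b,q in sorted(zip(v,uu,np.c_[R@u,R@w,R[:,2]].round(0).tolist())):
    print(a,b,q,z['im'][a,b].tolist())
E
```

```text
190 315 [-13.0, 143.0, -62.0] [64, 70, 79]
190 316 [-11.0, 147.0, -64.0] [65, 75, 90]
190 317 [-7.0, 147.0, -63.0] [63, 74, 89]
190 318 [-3.0, 147.0, -63.0] [63, 74, 90]
190 319 [2.0, 140.0, -56.0] [63, 76, 91]
191 315 [-14.0, 147.0, -70.0] [66, 74, 86]
191 316 [-12.0, 150.0, -71.0] [63, 73, 90]
191 317 [-7.0, 145.0, -66.0] [63, 74, 90]
191 318 [-3.0, 145.0, -65.0] [62, 73, 89]
191 319 [-1.0, 151.0, -69.0] [64, 77, 90]
192 314 [-20.0, 153.0, -80.0] [63, 70, 79]
192 315 [-14.0, 146.0, -73.0] [65, 76, 90]
192 316 [-10.0, 146.0, -72.0] [63, 74, 90]
192 317 [-4.0, 138.0, -65.0] [63, 74, 89]
192 318 [-4.0, 148.0, -72.0] [61, 73, 88]
192 319 [0.0, 147.0, -70.0] [64, 76, 90]
193 311 [-31.0, 151.0, -86.0] [75, 83, 91]
193 312 [-26.0, 150.0, -84.0] [55, 67, 80]
193 314 [-20.0, 153.0, -85.0] [75, 85, 96]
193 315 [-14.0, 147.0, -79.0] [63, 73, 89]
193 316 [-9.0, 142.0, -74.0] [64, 74, 90]
193 317 [-7.0, 148.0, -77.0] [62, 74, 90]
193 318 [-3.0, 147.0, -76.0] [62, 73, 89]
193 319 [0.0, 147.0, -75.0] [65, 77, 91]
194 311 [-30.0, 149.0, -88.0] [74, 83, 94]
194 312 [-28.0, 156.0, -93.0] [63, 74, 89
[... 6008 characters left out ...]
, 104]
219 313 [23.0, 4.0, -69.0] [98, 101, 107]
219 314 [30.0, -5.0, -59.0] [141, 144, 152]
219 315 [32.0, -1.0, -62.0] [191, 198, 207]
220 309 [12.0, -3.0, -70.0] [145, 153, 160]
220 310 [13.0, 3.0, -75.0] [100, 102, 107]
220 311 [19.0, -2.0, -68.0] [97, 100, 106]
220 312 [23.0, -4.0, -66.0] [98, 101, 106]
220 313 [27.0, -6.0, -63.0] [94, 97, 102]
220 314 [31.0, -8.0, -61.0] [121, 125, 132]
220 315 [31.0, 2.0, -68.0] [171, 176, 184]
221 310 [16.0, -4.0, -72.0] [132, 139, 146]
221 311 [17.0, 2.0, -77.0] [128, 133, 139]
221 312 [22.0, -2.0, -72.0] [126, 132, 138]
221 313 [24.0, 2.0, -75.0] [143, 151, 156]
221 314 [30.0, -4.0, -68.0] [119, 123, 130]
221 315 [33.0, -3.0, -68.0] [149, 153, 161]
```

Depth and edges give a tilt of about 17°, so I'll repeat the push 9 mm deeper.

```bash
python3 -m inch '{"hand":[0,0,0,0,0,0,0,0],"delta_pos":[[2.5,0,0],[2.2,0,0],[0.4,0,0],[0.4,0,0],[0.4,0,0],[0,0,0],[-3,0,0],[-2.9,0,0]],"turn":[0,0,0,0,0,0,0,0]}'
python3 - <<'E'
from h import *
im,d=viewer.read_camera("scene");im,d=viewer.read_camera("scene");np.savez("scene6.npz",im=im,d=d)
s=env.state();print(s['t'],s['eef_pos'],s['ft_force'],s['opening'])
k=cal("scene");P=cloud(k,d)
B=s['eef_pos']-[0,0,63];th=s['tcp_rot'][2];u=-np.array([np.cos(th),np.sin(th),0]);w=np.array([-u[1],u[0],0])
# project pixels onto key plane (through B, normal w) instead of using noisy depth
crop=im[190:226,300:330]
big=cv2.resize(crop,None,fx=16,fy=16,interpolation=2);cv2.imwrite("pics/z6.png",big)
g=cv2.cvtColor(im,cv2.COLOR_BGR2GRAY).astype(int)
for r in range(196,226):
    print(r,g[r,302:322])
for p in [(310,205),(314,219)]: 
    q=onplane(k,p,w,w@B)-B;print(p,q@u,q[2])
for a in (20,25,30):
    r=np.radians(a);z=np.array([0,0,1.]);X=u*np.cos(r)+z*np.sin(r); Z=-u*np.sin(r)+z*np.cos(r)
    print(a,[(n,proj(k,B-l*Z+x*X).round(1).tolist()) for n,l,x in(("tip",78,0),("bitlo",76,-20),("bitup",56,-20),("colL",36,-10),("colR",36,10),("stemRlo",72,5),("stemRup",42,5),("discR",0,20))])
E
```

```text
t: 7.4
eef_pos: [520.5, 131.4, 213.2]
tcp_rot: [3.141, -0.001, 1.341]
ft_force: [-0.5, 0.4, -1.2]
opening: 0.079
7.5 [520.21508605 129.62735072 213.36475559] [0.10662918 0.38397339 0.0204476 ] 0.08014811906181699
196 [24 24 27 30 33 32 29 65 41 67 77 77 77 77 78 78 77 79 77 77]
197 [20 22 20 21 23 29 23 46 27 66 77 77 77 79 78 77 76 80 77 77]
198 [ 14  16  17  17  18  24  20 130 149  99  75  78  76  77  77  77  78  77
  77  76]
199 [ 13  12  13  13  14  15  15 127 202 207 122  76  76  77  78  77  77  79
  78  78]
200 [ 12  11  10  15  14  12  14  82 150 215 207 120  77  77  78  77  77  78
  78  77]
201 [ 12  12  18  33  31  17  14  67  98 148 191 189 129  83  78  78  77  79
  77  77]
202 [ 11  11  16  34  33  17  14  54  93 103 129 188 144  97  91  92  92  83
  77  96]
203 [ 11  12  11  19  18  12  14  30  89 102 103 151 187 123  87  89  88  81
  79  89]
204 [ 46  12  12   9  12   9  15  49  87 101 103 116 159 133 107 102 104 105
  94  92]
205 [113  10  12  11  11  12  13  63  93 102 103 107 127 133 131 130 132 139
 137 136]
206 [132  11  11  12  11  12  10  65  96 103 103 153 119 10
[... 1737 characters left out ...]
19) 27.63541534177298 -63.30683506340276
20 [('tip', [313.7, 221.2]), ('bitlo', [308.1, 221.2]), ('bitup', [306.0, 216.4]), ('colL', [306.7, 211.4]), ('colR', [312.2, 211.0]), ('stemRlo', [314.5, 219.7]), ('stemRup', [311.4, 212.5]), ('discR', [311.2, 201.9])]
25 [('tip', [315.6, 221.0]), ('bitlo', [310.0, 221.4]), ('bitup', [307.5, 216.7]), ('colL', [307.6, 211.5]), ('colR', [313.0, 210.7]), ('stemRlo', [316.2, 219.4]), ('stemRup', [312.4, 212.3]), ('discR', [311.0, 201.5])]
30 [('tip', [317.3, 220.7]), ('bitlo', [312.0, 221.4]), ('bitup', [309.0, 216.9]), ('colL', [308.5, 211.6]), ('colR', [313.7, 210.3]), ('stemRlo', [317.7, 219.0]), ('stemRup', [313.3, 212.0]), ('discR', [310.8, 201.0])]
```

View pics/z6.png

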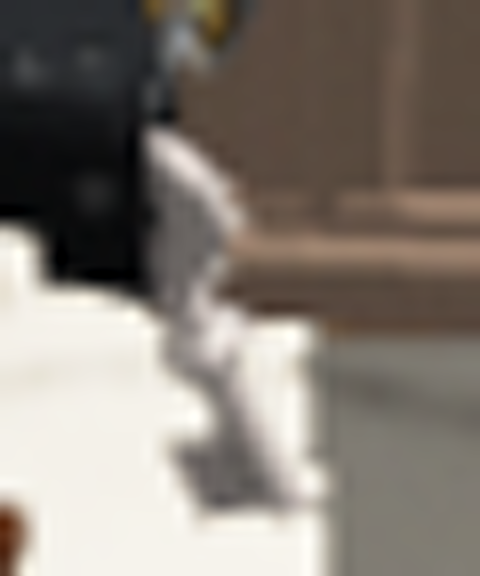

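The tilt now measures about 24–25°, from edge slopes of 0.57 and 0.48 px/row against a model value of 0.53. The bit's lower corner is at about (312,221) and the disc's right edge at (314.7,203). Before moving on I'll refine the chest yaw and keyhole position from the first pictures.

```bash
cat > kh.py <<'E'
from h import *
from scipy.optimize import minimize, least_squares
def frame(psi,tilt=25):
    t=np.radians(tilt);c,s=np.cos(psi),np.sin(psi)
    x=np.array([c*np.cos(t),s*np.cos(t),np.sin(t)]);y=np.array([-s,c,0]);z=np.array([-np.sin(t)*c,-np.sin(t)*s,np.cos(t)])
    return x,y,z
E
python3 - <<'E'
from kh import *
kt=cal("top");ks=cal("scene")
f=lambda p:((p[0]+.5)/6-.5+320,(p[1]+.5)/6-.5+165)
g=lambda p:((p[0]+.5)/6-.5+330,(p[1]+.5)/6-.5+165)
for psi0 in(-9,):
    x,y,z=frame(np.radians(psi0))
    # lid top plane height: use depth-fit offset at plate approx (484,-96.6)-> 
    for nm,k,h,pts in(("top",kt,f,[(115,48),(587,127),(485,533)]),("scene",ks,g,[(125,50),(532,103),(480,467),(58,408)])):
        d=np.load(nm+"0.npz")['d'];P=cloud(k,d)[165:265,325:420].reshape(-1,3);P=P[(P[:,2]>85)&(P[:,2]<172)&(P[:,0]>450)]
        c=np.median(P@z);C=[onplane(k,h(p),z,c) for p in pts]
        print(nm,"c",c)
        for q in C:print(q.round(1))
        e=C[0]-C[1];print(" back len",np.linalg.norm(e),"yaw",np.degrees(np.arctan2(e[1],e[0]))-90)
        e=C[1]-C[2];print(" side len",np.linalg.norm(e),"yaw",np.degrees(np.arctan2(e[1],e[0])))
        if len(C)>3:
            e=C[0]-C[3];print(" left len",np.linalg.norm(e),"yaw",np.degrees(np.arctan2(e[1],e[0])))
            e=C[3]-C[2];print(" front len",np.linalg.norm(e),"yaw",np.degrees(np.arctan2(e[1],e[0]))-90)
# keyhole template fit
def shape(a,b,fl=0.8):
    r=6.2+fl;m=(a*a+b*b<r*r)|((a<0)&(a>-22.5-fl)&(abs(b)<3.5+fl)); return m
def render(k,O,psi,box,fl,ss=6):
    x,y,z=frame(psi);u0,v0,u1,v1=box
    uu=(np.arange((u1-u0)*ss)+.5)/ss-.5+u0;vv=(np.arange((v1-v0)*ss)+.5)/ss-.5+v0
    U,V=np.meshgrid(uu,vv);D=np.stack([(U-k['cx'])/k['fx'],(V-k['cy'])/k['fy'],np.ones_like(U)],-1)@k['T'][:3,:3].T
    o=k['T'][:3,3];t=((O-o)@z)/(D@z);Q=o+D*t[...,None]-O
    a,b=Q@x,Q@y
    m=shape(a,b,fl).astype(float)
    return m.reshape(v1-v0,ss,u1-u0,ss).mean((1,3))
for nm,k,box in(("scene",ks,(370,217,383,233)),("top",kt,(360,227,373,244))):
    im=np.load(nm+"0.npz")['im'];G=cv2.cvtColor(im,cv2.COLOR_BGR2GRAY).astype(float)[box[1]:box[3],box[0]:box[2]]
    base=np.percentile(G,60);T=np.clip((base-G)/(base-95),0,1.0)
    best=None
    for fl in(0.3,0.9,1.5):
      for psi in(-9,-13,-6):
        def cost(p):
            x,y,z=frame(np.radians(psi));O=np.array([488,-97,0.])+0
            O=np.array([485.+p[0],-97+p[1],0]);O[2]=108.8-1+0
            return ((render(k,O,np.radians(psi),box,fl)-T)**2).sum()
        g0=min(((cost((a,b)),a,b) for a in range(-9,14,3) for b in range(-6,7,3)))
        r=minimize(cost,g0[1:],method="Nelder-Mead",options=dict(xatol=.05,fatol=1e-3))
        print(nm,fl,psi,"cost",round(r.fun,2),"kh xy at z=107.8",(485+r.x[0]).round(2),(-97+r.x[1]).round(2))
E
```

```text
top c -115.74402716317418
[663.1  -9.1 178.3]
[ 629.2 -231.4  178.9]
[ 433.6 -204.1   86.9]
 back len 224.8621168141146 yaw -8.676955976873629
 side len 217.86635279281444 yaw -7.956041366991921
scene c -116.08839007150112
[655.2  -9.  174.3]
[ 621.7 -231.6  175.2]
[ 429.4 -200.1   84.3]
[460.3  18.7  82.6]
 back len 225.14394981653916 yaw -8.55913817609769
 side len 215.028897377815 yaw -9.297425190924839
 left len 217.21148503606716 yaw -8.087124225255687
 front len 221.02528450493548 yaw -8.042841607204224
scene 0.3 -9 cost 25.67 kh xy at z=107.8 488.58 -97.0
scene 0.3 -13 cost 24.75 kh xy at z=107.8 489.48 -98.55
scene 0.3 -6 cost 24.64 kh xy at z=107.8 490.14 -97.0
scene 0.9 -9 cost 25.3 kh xy at z=107.8 489.8 -97.0
scene 0.9 -13 cost 24.57 kh xy at z=107.8 490.01 -98.51
scene 0.9 -6 cost 24.49 kh xy at z=107.8 489.99 -97.0
scene 1.5 -9 cost 26.33 kh xy at z=107.8 489.58 -97.0
scene 1.5 -13 cost 25.91 kh xy at z=107.8 489.78 -98.4
scene 1.5 -6 cost 25.64 kh xy at z=107.8 490.25 -97.0
top 0.3 -9 cost 22.26 kh xy at z=107.8 491.95 -98.83
top 0.3 -13 cost 22.54 kh xy at z=107.8 492.07 -99.42
top 0.3 -6 cost 24.1 kh xy at z=107.8 491.27 -97.0
top 0.9 -9 cost 25.29 kh xy at z=107.8 491.34 -97.0
top 0.9 -13 cost 23.21 kh xy at z=107.8 491.84 -99.43
top 0.9 -6 cost 24.33 kh xy at z=107.8 491.6 -97.0
top 1.5 -9 cost 26.71 kh xy at z=107.8 491.24 -97.0
top 1.5 -13 cost 25.05 kh xy at z=107.8 492.54 -99.37
top 1.5 -6 cost 25.86 kh xy at z=107.8 491.3 -97.0
```

```bash
python3 -m inch '{"hand":[0,0,0,0,0,0,0,0,0,0,0,0,0,0,0,0,0,0,0],"delta_pos":[[0,0,-2],[0,0,-2],[0,0,-2],[0,0,-1.7],[0,0,0],[0,0,0],[0,0,0],[0,0,0],[0,0,0],[0,0,0],[0,0,0],[0.6,-3.8,0],[0.6,-3.8,0],[0.6,-3.8,0],[0.6,-3.8,0],[0.7,-3.9,0],[0.7,-3.9,0],[0,0,3.4],[0,0,0]],"turn":[-0.15,-0.15,-0.15,-0.15,-0.15,-0.15,-0.15,-0.15,-0.15,-0.15,-0.15,0,0,0,0,0,0,0,0]}'
python3 - <<'E'
from h import *
for c in("scene","top"):
    im,d=viewer.read_camera(c);np.savez(f"{c}7.npz",im=im,d=d);cv2.imwrite(f"pics/{c}7.png",im)
s=env.state();print(s['t'],s['eef_pos'],s['tcp_rot'],s['ft_force'],s['opening'],s['joints'])
a=np.hstack([cv2.resize(cv2.imread("pics/scene7.png")[160:270,325:425],None,fx=4,fy=4,interpolation=2),cv2.resize(cv2.imread("pics/top7.png")[160:270,320:420],None,fx=4,fy=4,interpolation=2)])
cv2.imwrite("pics/z7.png",a)
E
```

```text
t: 9.4
eef_pos: [447.5, -90.2, 254.2]
tcp_rot: [3.14, -0.004, 2.987]
ft_force: [0.3, -0.2, -0.6]
opening: 0.08
9.5 [448.81208509 -89.54686104 256.56831926] [ 3.14097630e+00 -6.95332526e-04  2.98976696e+00] [ 0.65781719  0.40423095 -0.50018276] 0.08251939836801168 [-3.41633337e-01  3.03159979e-01  1.99657762e+00  6.35172606e-04
  8.42654286e-01 -1.76102664e+00]
```

View pics/z7.png

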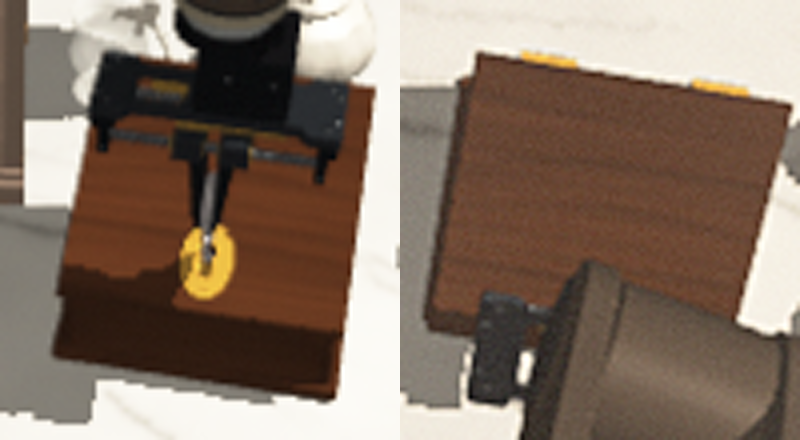

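View pics/scene7.png

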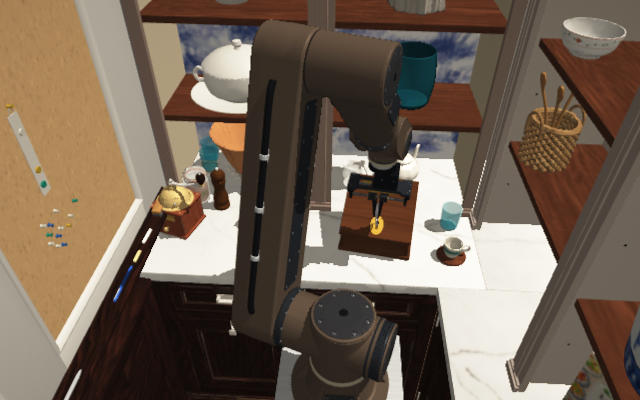

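The scene view shows the key poised just above the plate, with its tip at about (377,222) next to the keyhole. The top view is occluded. I'll zoom in on the scene view.

```bash
python3 - <<'E'
from kh import *
k=cal("scene");im=np.load("scene7.npz")['im']
cv2.imwrite("pics/z7b.png",np.hstack([cv2.resize(im[192:237,362:392],None,fx=13,fy=13,interpolation=2),cv2.resize(np.load("scene0.npz")['im'][192:237,362:392],None,fx=13,fy=13,interpolation=2)]))
c=lambda p:((p-np.array([362,192])+.5)*13-.5).round(0)
x,y,Z=frame(np.radians(-8.7),25)
B=np.array([448.8,-89.5,193.6])
for off in(0,3,6):
    Bo=B+off*np.array([x[0],x[1],0])/np.cos(np.radians(25))
    print(off,"bow",c(proj(k,Bo)),"tip",c(proj(k,Bo-78*Z)),"bitlo",c(proj(k,Bo-76*Z-20*x)),"bitup",c(proj(k,Bo-56*Z-20*x)),"colF",c(proj(k,Bo-36*Z-10*x)),"col L/R",c(proj(k,Bo-36*Z+10*y)),c(proj(k,Bo-36*Z-10*y)))
K=np.array([490.5,-98,108.8]);print("kh",c(proj(k,K)),"slot end",c(proj(k,K-22.5*x)))
E
```

```text
0 bow [193. 239.] tip [188. 374.] bitlo [175. 447.] bitup [177. 414.] colF [184. 342.] col L/R [148. 297.] [233. 309.]
3 bow [195. 231.] tip [189. 366.] bitlo [177. 438.] bitup [178. 406.] colF [186. 333.] col L/R [150. 289.] [235. 301.]
6 bow [197. 223.] tip [191. 358.] bitlo [179. 430.] bitup [180. 397.] colF [188. 325.] col L/R [152. 281.] [236. 293.]
kh [197. 393.] slot end [183. 477.]
```

View pics/z7b.png

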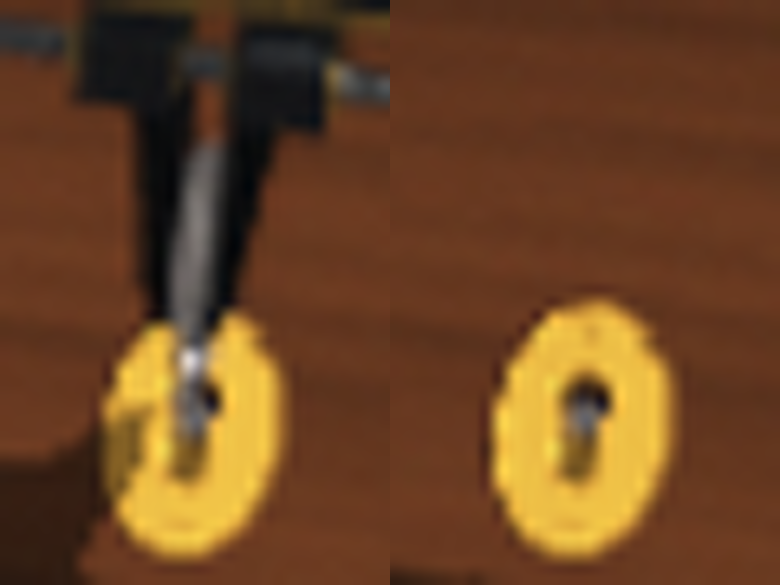

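The keyhole sits within 2 crop pixels (0.5 mm) of the prediction. The key is about 2 mm to its left and about 2 mm too low on the slope. I'll correct both and advance along the tilted axis until the tip should be about 6 mm inside.

```bash
python3 -m inch '{"hand":[0,0,0,0,0,0,0,0],"delta_pos":[[-0.22,-0.22,0],[-0.34,0,0.73],[-0.17,0,0.36],[-0.13,0,0.27],[-0.13,0,0.27],[-0.13,0,0.27],[0,0,0],[0,0,0]],"turn":[0,0,0,0,0,0,0,0]}'
python3 - <<'E'
from kh import *
im,d=viewer.read_camera("scene");np.savez("scene8.npz",im=im,d=d)
s=env.state();print(s['t'],s['eef_pos'],s['tcp_rot'],s['ft_force'],s['moment'],s['opening'])
cv2.imwrite("pics/z8.png",cv2.resize(im[192:237,362:392],None,fx=13,fy=13,interpolation=2))
E
```

```text
t: 10.3
eef_pos: [458.4, -93.3, 238.6]
tcp_rot: [3.141, -0.001, 2.99]
ft_force: [-13.0, 3.3, 26.4]
opening: 0.084
10.35 [458.33599009 -93.30153667 238.61157132] [ 3.14150727e+00 -1.41895611e-03  2.99039117e+00] [-14.07029675   2.501478    26.92749433] [0.54887244 2.20347442 0.04200644] 0.08329198507178007
```

View pics/z8.png

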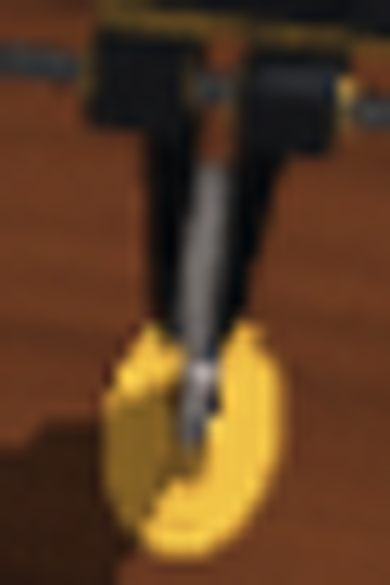

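Contact is about 30 N along the plate normal with the tip about 4 mm in, so something is catching on the plate. I'll ease off and overlay a model to find the misalignment.

```bash
python3 -m inch '{"hand":[0,0],"delta_pos":[[0.17,0,-0.36],[0,0,0]],"turn":[0,0]}'
cat > ov.py <<'E'
from kh import *
def keyoutline(k,B,psi,tilt):
    x,y,Z=frame(psi,tilt); out=[]
    t=np.linspace(0,2*np.pi,40)
    for yy in(-4,4): out.append([proj(k,B+20*np.cos(a)*x+20*np.sin(a)*Z+yy*y) for a in t])
    for h in(-36,-30): out.append([proj(k,B+h*Z+10*np.cos(a)*x+10*np.sin(a)*y) for a in t])
    out.append([proj(k,B-75*Z+5*np.cos(a)*x+5*np.sin(a)*y) for a in t])
    for yy in(-2,2): out.append([proj(k,B+h*Z+r*x+yy*y) for h,r in((-56,-5),(-56,-20),(-76,-20),(-76,-5))])
    return out
def hole(k,K,psi):
    x,y,Z=frame(psi,25);t=np.linspace(-2.55,2.55,40) 
    p=[K+6.2*np.cos(a)*x+6.2*np.sin(a)*y for a in t]
    p=[K-22.5*x-3.5*y]+p+[K-22.5*x+3.5*y,K-22.5*x-3.5*y]
    return [[proj(k,q) for q in p]]
def draw(im,box,f,sets):
    u0,v0,u1,v1=box;a=cv2.resize(im[v0:v1,u0:u1],None,fx=f,fy=f,interpolation=2)
    b=a.copy()
    for pol,col in sets:
        for p in pol:
            q=((np.array(p)-[u0,v0]+.5)*f-.5)*16
            cv2.polylines(b,[q.astype(np.int32)],False,col,1,cv2.LINE_AA,4)
    return np.hstack([a,b])
E
python3 - <<'E'
from ov import *
im,d=viewer.read_camera("scene");np.savez("scene9.npz",im=im,d=d)
s=env.state();print(s['t'],s['eef_pos'],s['ft_force'],s['moment'])
k=cal("scene");B=s['eef_pos']-[0,0,63];psi=s['tcp_rot'][2]-np.pi
K=np.array([490.5,-98,108.8])
cv2.imwrite("pics/z9.png",draw(im,(366,196,388,234),16,[(keyoutline(k,B,psi,24.5),(0,255,0)),(hole(k,K,np.radians(-8.7)),(255,0,0))]))
cv2.imwrite("pics/z9h.png",draw(np.load("scene0.npz")['im'],(366,206,388,240),16,[(hole(k,K,np.radians(-8.7)),(255,0,0))]))
E
```

```text
t: 10.55
eef_pos: [457.7, -93.4, 241.2]
tcp_rot: [-3.142, 0.001, 2.99]
ft_force: [0.4, 0.2, -0.4]
opening: 0.082
10.6 [457.71205534 -93.42255477 240.90028657] [-0.00552472  0.42327693 -0.76904027] [0.03235606 0.00408066 0.01159276]
```

View pics/z9.png

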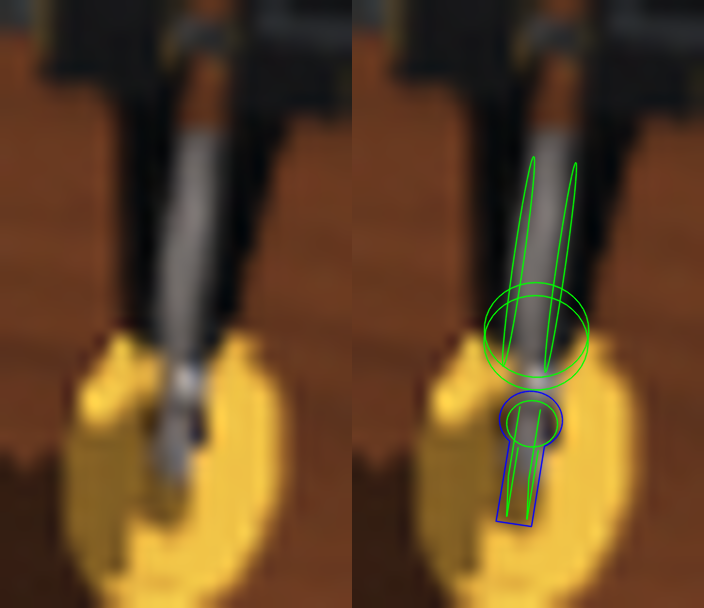

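View pics/z9h.png

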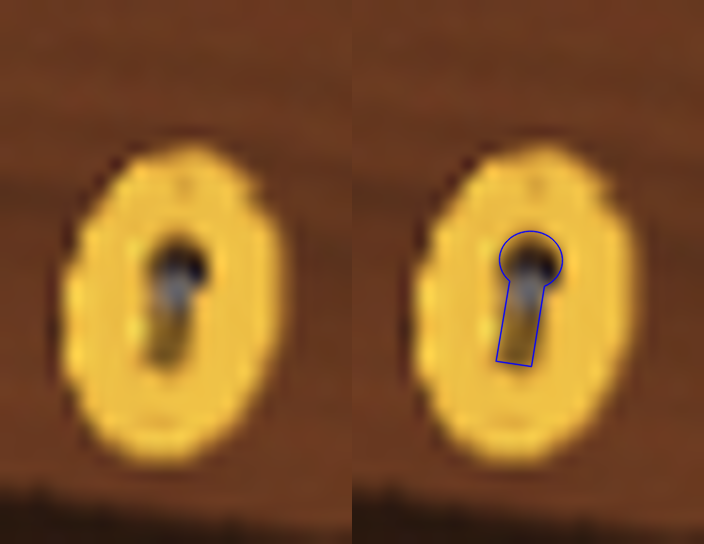

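The key appears about 6 mm further upslope than the tool pose implies, which agrees with the 6 mm offset seen at the rack: the disc is off-centre in the pads. I'll check the overlay with that offset.

```bash
python3 - <<'E'
from ov import *
im=np.load("scene9.npz")['im']
k=cal("scene");psi=2.99-np.pi;xh=np.array([np.cos(psi),np.sin(psi),0])
K=np.array([490.5,-98,108.8])
o=[]
for off,t in((5,25),(7,25),(7,20),(7,29)):
    B=np.array([457.7,-93.4,240.9-63])+off*xh
    o.append(draw(im,(367,196,387,234),10,[(keyoutline(k,B,psi,t),(0,255,0)),(hole(k,K,np.radians(-8.7)),(255,0,0))])[:,200:])
cv2.imwrite("pics/z10.png",np.hstack(o))
E
```

```text
(no output)
```

View pics/z10.png

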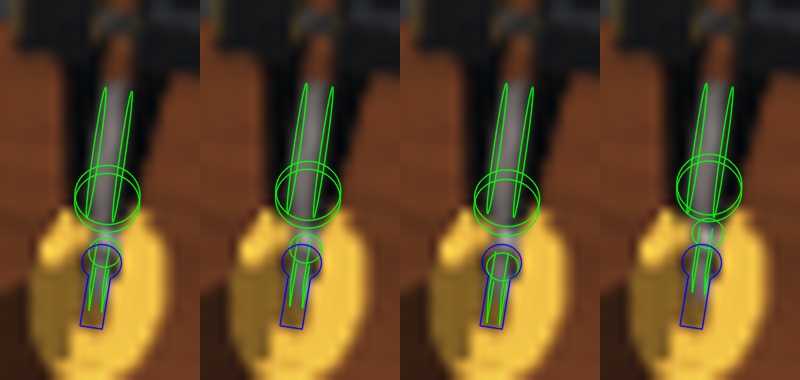

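```bash
python3 - <<'E'
from ov import *
k=cal("scene");K=np.array([490.5,-98,108.8]);psi=2.99-np.pi;xh=np.array([np.cos(psi),np.sin(psi),0])
im=np.load("scene7.npz")['im']
o=[]
for off in(0,3,6,9):
    B=np.array([448.81,-89.55,256.57-63])+off*xh
    o.append(draw(im,(367,196,387,234),10,[(keyoutline(k,B,psi,25),(0,255,0)),(hole(k,K,np.radians(-8.7)),(255,0,0))])[:,0 if off==0 else 200:])
cv2.imwrite("pics/z11.png",np.hstack(o)[:,:800])
E
```

```text
(no output)
```

View pics/z11.png

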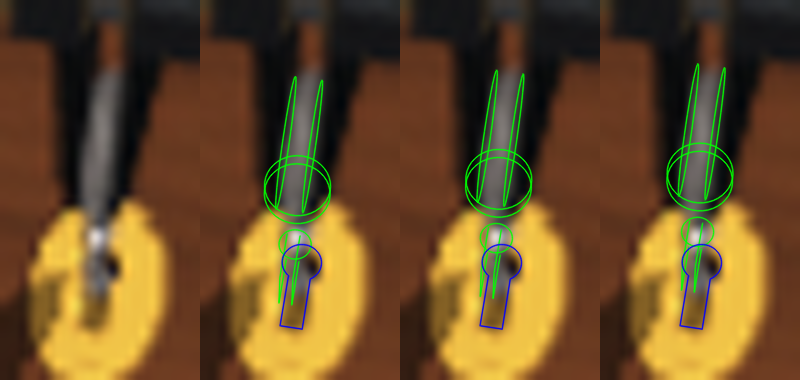

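Comparing pictures 7 and 9, the key was about 4 mm upslope of the assumed point and slid about 4–5 mm up in the pads during that push. The tip landed upslope of the mouth. I'll shift 3.5 mm downslope and try again gently.

```bash
python3 -m inch '{"hand":[0,0,0,0,0],"delta_pos":[[0.35,0.03,0],[-0.21,0,0.45],[-0.13,0,0.27],[-0.08,0,0.18],[0,0,0]],"turn":[0,0,0,0,0]}'
python3 - <<'E'
from ov import *
im,d=viewer.read_camera("scene");np.savez("scene10.npz",im=im,d=d)
s=env.state();print(s['t'],s['eef_pos'],s['ft_force'],s['moment'],s['opening'])
k=cal("scene");K=np.array([490.5,-98,108.8]);psi=s['tcp_rot'][2]-np.pi;x,y,Z=frame(np.radians(-8.7))
xh=np.array([np.cos(psi),np.sin(psi),0])
B=s['eef_pos']-[0,0,63]+4*xh+4.5*Z
q=B-K;print("slope,lat,tip depth",q@x,q@y,78-q@Z)
cv2.imwrite("pics/z12.png",draw(im,(366,196,388,234),16,[(keyoutline(k,B,psi,25),(0,255,0)),(hole(k,K,np.radians(-8.7)),(255,0,0))]))
E
```

```text
t: 11.1
eef_pos: [457.7, -93.1, 230.9]
tcp_rot: [3.141, -0.003, 2.99]
ft_force: [-4.4, 0.9, -5.5]
opening: 0.083
11.15 [457.68931049 -93.08009206 230.93728779] [-3.76623783  1.32709928 -7.47184911] [0.31531257 1.10970852 0.00160315] 0.07791091963471454
slope,lat,tip depth -1.4511665584723619 -0.09948245163713132 7.572532388961193
```

View pics/z12.png

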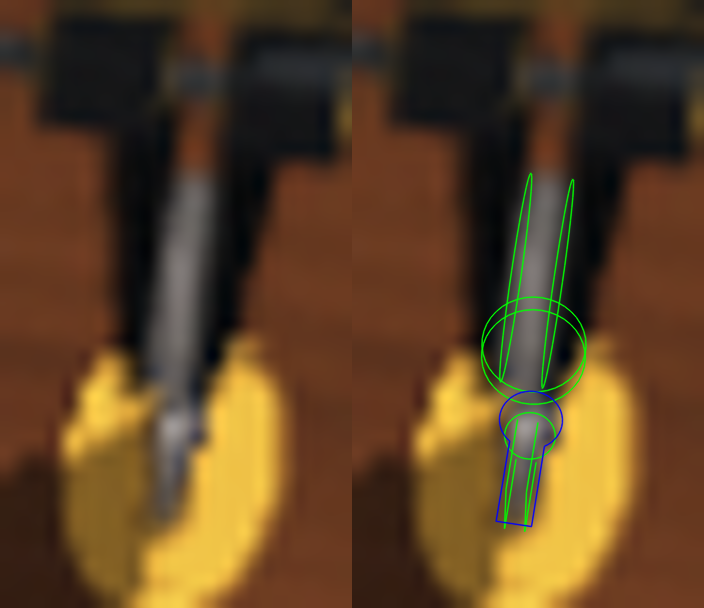

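The key has entered: tip about 7 mm deep with only 8 N of force, and the overlay matches the picture. I'll keep pushing along the axis.

```bash
python3 -m inch '{"hand":[0,0,0,0,0],"delta_pos":[[0.05,0,0],[-0.17,0,0.36],[-0.17,0,0.36],[-0.08,0,0.18],[0,0,0]],"turn":[0,0,0,0,0]}'
python3 - <<'E'
from ov import *
s=env.state();print(s['t'],s['eef_pos'],s['ft_force'],s['moment'],s['opening'])
K=np.array([490.5,-98,108.8]);psi=s['tcp_rot'][2]-np.pi;x,y,Z=frame(np.radians(-8.7))
xh=np.array([np.cos(psi),np.sin(psi),0])
F=s['ft_force'];print("F slope,lat,Z",F@x,F@y,F@Z)
B=s['eef_pos']-[0,0,63]+4*xh+4.5*Z
q=B-K;print("slope,lat,tip depth",q@x,q@y,78-q@Z)
E
```

```text
t: 11.65
eef_pos: [461.4, -93.7, 222.5]
tcp_rot: [3.141, -0.002, 2.99]
ft_force: [-5.7, 1.6, -4.5]
opening: 0.086
11.65 [461.3923333  -93.65497548 222.50657799] [-5.65995452  1.56928087 -4.49356122] [0.39449173 1.33601875 0.04941888] 0.08628533645641512
F slope,lat,Z -7.1848303555929505 0.69509518297973 -1.6077548129691661
slope,lat,tip depth -1.617865407702454 -0.107325643585678 16.797058475385214
```

```bash
python3 -m inch '{"hand":[0,0,0,0,0],"delta_pos":[[-0.12,0,0.36],[-0.17,0,0.36],[-0.17,0,0.36],[-0.08,0,0.18],[0,0,0]],"turn":[0,0,0,0,0]}'
python3 - <<'E'
from ov import *
im,d=viewer.read_camera("scene");np.savez("scene11.npz",im=im,d=d)
s=env.state();print(s['t'],s['eef_pos'],s['ft_force'],s['moment'],s['opening'])
K=np.array([490.5,-98,108.8]);psi=s['tcp_rot'][2]-np.pi;x,y,Z=frame(np.radians(-8.7))
xh=np.array([np.cos(psi),np.sin(psi),0]);k=cal("scene")
F=s['ft_force'];print("F slope,lat,Z",F@x,F@y,F@Z)
B=s['eef_pos']-[0,0,63]+4*xh+4.5*Z
q=B-K;print("slope,lat,tip depth",q@x,q@y,78-q@Z)
cv2.imwrite("pics/z13.png",draw(im,(366,196,388,234),16,[(keyoutline(k,B,psi,25),(0,255,0)),(hole(k,K,np.radians(-8.7)),(255,0,0))]))
E
```

```text
t: 12.15
eef_pos: [467.0, -94.5, 210.0]
tcp_rot: [3.141, -0.001, 2.99]
ft_force: [-5.2, 0.7, -5.5]
opening: 0.081
12.2 [467.03107134 -94.5463806  209.98128778] [-4.67002881  1.48202415 -5.9307685 ] [0.37172742 1.07487382 0.03116907] 0.08634943874227699
F slope,lat,Z -6.893404116387309 0.7585794249896343 -3.3294318789739314
slope,lat,tip depth -1.737449060277075 -0.13588726732546016 30.561424343240873
```

View pics/z13.png

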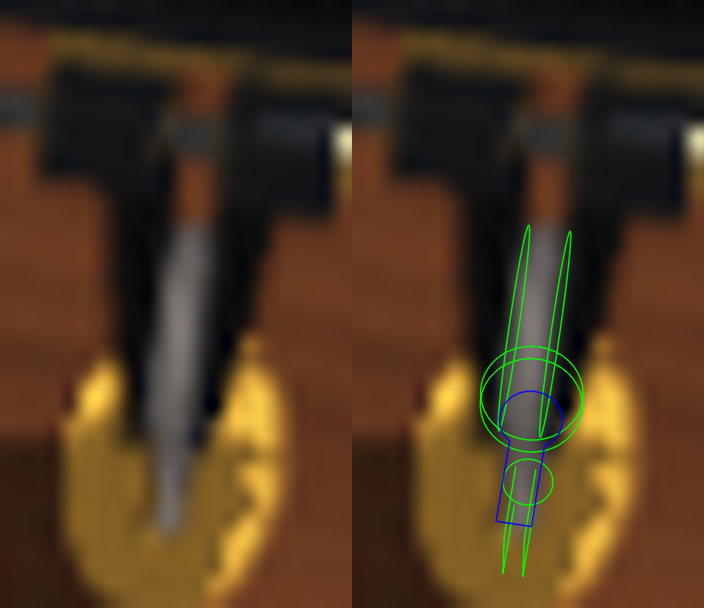

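The tip is about 31 mm deep and forces are low. I'll push the last stretch until the collar seats.

```bash
python3 -m inch '{"hand":[0,0,0,0,0,0],"delta_pos":[[-0.17,0,0.36],[-0.17,0,0.36],[-0.1,0,0.22],[-0.05,0,0.11],[-0.04,0,0.09],[0,0,0]],"turn":[0,0,0,0,0,0]}'
python3 - <<'E'
from ov import *
s=env.state();print(s['t'],s['eef_pos'],s['ft_force'],s['moment'],s['opening'])
K=np.array([490.5,-98,108.8]);psi=s['tcp_rot'][2]-np.pi;x,y,Z=frame(np.radians(-8.7))
xh=np.array([np.cos(psi),np.sin(psi),0]);k=cal("scene")
F=s['ft_force'];print("F slope,lat,Z",F@x,F@y,F@Z)
B=s['eef_pos']-[0,0,63]+4*xh+4.5*Z
q=B-K;print("slope,lat,tip depth",q@x,q@y,78-q@Z)
E
```

```text
t: 12.8
eef_pos: [471.6, -95.2, 200.2]
tcp_rot: [3.142, -0.001, 2.99]
ft_force: [-15.6, 3.1, 22.2]
opening: 0.08
12.8 [471.60301075 -95.22053259 200.19461285] [-15.55003942   3.07774105  22.15037005] [0.66668804 2.8465054  0.02433913] 0.07965140294709852
F slope,lat,Z -4.991737884493193 0.6902164964973417 26.76791481587726
slope,lat,tip depth -1.6851503360612703 -0.10955858524444093 41.38421265985837
```

The axial force is 27 N at a depth of 41.4 mm out of 42, so the collar is seated. I'll open the jaws a little, raise 9 mm, centre on the disc and look.

```bash
python3 -m inch '{"hand":[0.25,0.25,0.25,0.25,0.25,0.25],"delta_pos":[[0,0,0],[0,0,0],[0,0,0],[-0.2,0,-0.9],[0,0,0],[0,0,0]],"turn":[0,0,0,0,0,0]}'
python3 - <<'E'
from ov import *
im,d=viewer.read_camera("scene");np.savez("scene12.npz",im=im,d=d)
s=env.state();print(s['t'],s['eef_pos'],s['ft_force'],s['moment'],s['opening'],s['joints'])
K=np.array([490.5,-98,108.8]);psi=s['tcp_rot'][2]-np.pi;x,y,Z=frame(np.radians(-8.7));k=cal("scene")
cv2.imwrite("pics/z14.png",draw(im,(364,196,390,234),15,[(keyoutline(k,K+36*Z,psi,25),(0,255,0)),(keyoutline(k,K+39*Z,psi,25),(0,0,255))]))
E
```

```text
t: 13.4
eef_pos: [474.8, -95.9, 208.2]
tcp_rot: [-3.141, 0.001, 2.99]
ft_force: [0.3, 0.4, -0.5]
opening: 0.248
13.45 [474.64449894 -95.80046264 207.95159493] [ 0.50893208 -0.34923809  0.28003388] [ 0.07086726  0.00592067 -0.00401899] 0.24778593874344865 [-3.35718840e-01  4.10577271e-01  1.99077667e+00  1.40393133e-04
  7.39673333e-01 -1.75486436e+00]
```

View pics/z14.png

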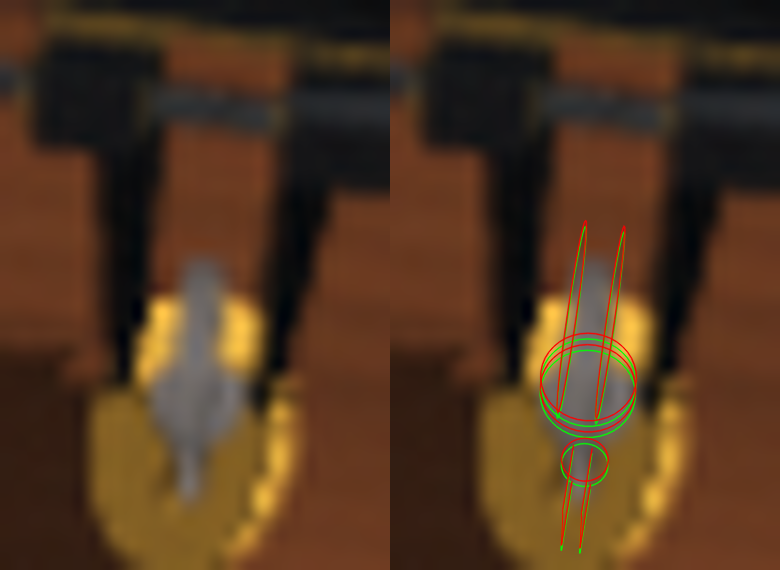

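The key stands free and seated. The collar at (197,400) hides the keyhole and only the slot's end shows below it at (188,475). The disc leans slightly downslope in its play and both fingers straddle it. Now the clockwise turn with the jaws as a loose wrench.

```bash
python3 -m inch '{"hand":[0.25,0.25,0.25,0.25,0.25,0.25,0.25,0.25],"delta_pos":[[0,0,0],[0,0,0],[0,0,0],[0,0,0],[0,0,0],[0,0,0],[0,0,0],[0,0,0]],"turn":[0.15,0.15,0.15,0.15,0.15,0.15,0.15,0]}'
python3 - <<'E'
from ov import *
im,d=viewer.read_camera("scene");np.savez("scene13.npz",im=im,d=d)
s=env.state();print(s['t'],s['eef_pos'],s['tcp_rot'],s['ft_force'],s['moment'],s['opening'],s['joints'])
cv2.imwrite("pics/z15.png",cv2.resize(im[191:239,352:402],None,fx=12,fy=12,interpolation=2))
E
```

```text
t: 14.25
eef_pos: [474.5, -95.8, 207.7]
tcp_rot: [-3.142, -0.0, 1.938]
ft_force: [-0.4, -0.4, 0.8]
opening: 0.249
14.3 [474.50135311 -95.79675794 207.7257881 ] [-3.14156169e+00 -1.01537670e-04  1.94303292e+00] [0.07759626 0.05061389 0.04753158] [-0.06254549  0.01753032 -0.01122065] 0.24751376022937416 [-3.35794636e-01  4.10918513e-01  1.99102993e+00  8.45476839e-05
  7.39733775e-01 -7.08093687e-01]
```

View pics/z15.png

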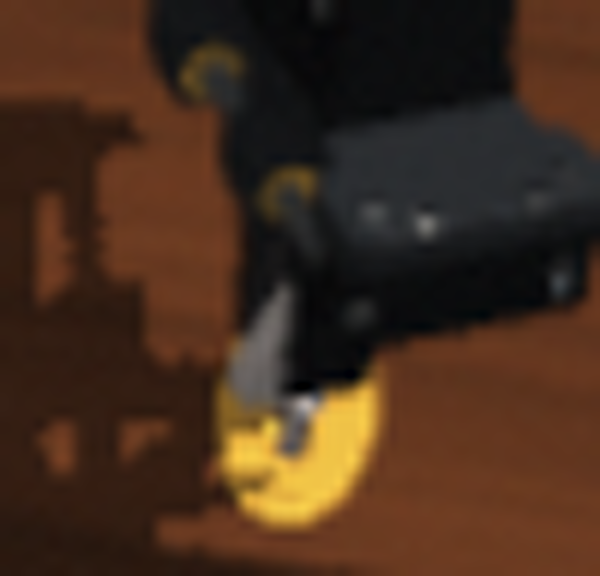

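The gripper has turned 60° and carried the disc along. Forces are near zero and the bit isn't visible above the plate. I'll keep turning.

```bash
python3 -m inch '{"hand":[0.25,0.25,0.25,0.25,0.25,0.25,0.25],"delta_pos":[[0,0,0],[0,0,0],[0,0,0],[0,0,0],[0,0,0],[0,0,0],[0,0,0]],"turn":[0.15,0.15,0.15,0.15,0.15,0.15,0]}'
python3 - <<'E'
from ov import *
im,d=viewer.read_camera("scene");np.savez("scene14.npz",im=im,d=d)
s=env.state();print(s['t'],s['eef_pos'],s['tcp_rot'],s['ft_force'],s['moment'],s['opening'],s['joints'])
cv2.imwrite("pics/z16.png",cv2.resize(im[191:239,352:402],None,fx=12,fy=12,interpolation=2))
E
```

```text
t: 15.0
eef_pos: [474.3, -96.1, 208.5]
tcp_rot: [3.141, 0.001, 1.04]
ft_force: [-4.9, -4.4, 9.9]
opening: 0.253
15.05 [474.35598422 -96.15554889 208.47763307] [3.14083381e+00 6.91663529e-04 1.04434347e+00] [-4.98466535 -3.86651754 10.23662984] [-0.64475884  0.77815199  0.2150608 ] 0.2518658208291615 [-3.36244589e-01  4.09511106e-01  1.99071664e+00 -1.21903759e-03
  7.40750896e-01  1.91107360e-01]
```

View pics/z16.png

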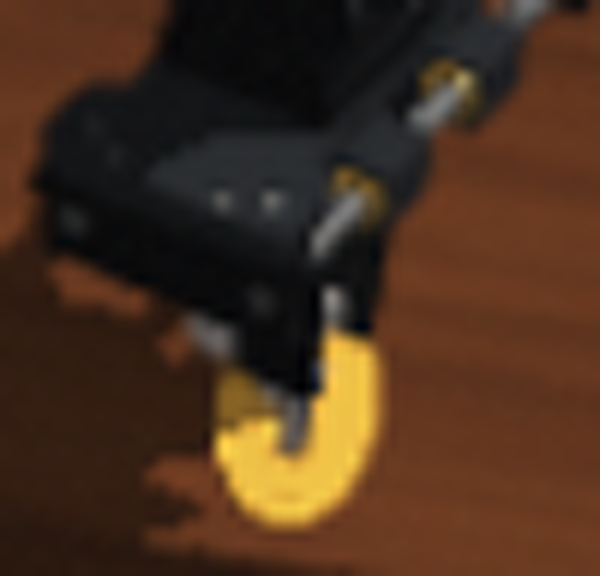

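The gripper has now turned 111° and resistance has begun: a moment of 0.2 N·m, with the key pressed down. From the visible edges at (210,335) and (335,300) the disc is at roughly 60–65°. I'll continue.

```bash
python3 -m inch '{"hand":[0.25,0.25,0.25],"delta_pos":[[0,0,0],[0,0,0],[0,0,0]],"turn":[0.15,0.1,0]}'
python3 - <<'E'
from ov import *
im,d=viewer.read_camera("scene");np.savez("scene15.npz",im=im,d=d)
s=env.state();print(s['t'],s['eef_pos'],s['tcp_rot'],s['ft_force'],s['moment'],s['opening'],s['joints'])
cv2.imwrite("pics/z17.png",cv2.resize(im[191:239,352:402],None,fx=12,fy=12,interpolation=2))
E
```

```text
t: 15.35
eef_pos: [473.7, -96.3, 208.8]
tcp_rot: [3.141, 0.002, 0.793]
ft_force: [-11.3, -7.7, 17.4]
opening: 0.252
15.4 [473.79598696 -96.38045692 208.79020941] [3.14124156e+00 1.62440563e-03 7.95355276e-01] [-11.70043612  -6.89176767  18.30489066] [-1.11978674  1.76500172  0.36505889] 0.25328527275010376 [-0.33675026  0.40867011  1.99108533 -0.00239632  0.74221077  0.44045684]
```

View pics/z17.png

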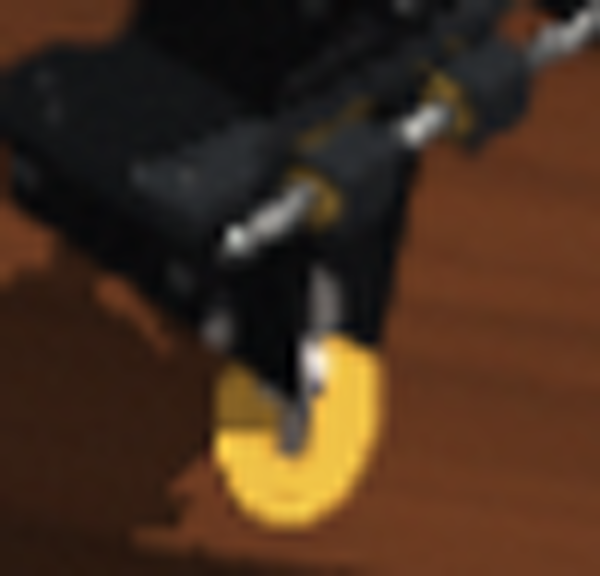

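The force has risen to 22 N. I'll open the jaws, lift clear and look at how far the key has turned.

```bash
python3 -m inch '{"hand":[0.55,0.55,0.55,0.55,0.55,0.55],"delta_pos":[[0,0,0],[0,0,0],[0,0,-3],[0,0,-4],[0,0,-4],[0,0,0]],"turn":[0,0,0,0,0,0]}'
python3 - <<'E'
from ov import *
im,d=viewer.read_camera("scene");np.savez("scene16.npz",im=im,d=d)
s=env.state();print(s['t'],s['eef_pos'],s['tcp_rot'],s['ft_force'],s['opening'])
K=np.array([490.5,-98,108.8]);k=cal("scene");x,y,Z=frame(np.radians(-8.7))
def ko(th):
    X=np.cos(th)*x-np.sin(th)*y; Y=np.sin(th)*x+np.cos(th)*y
    t=np.linspace(0,2*np.pi,40);B=K+36*Z
    return [[proj(k,B+20*np.cos(a)*X+20*np.sin(a)*Z+yy*Y) for a in t] for yy in(-4,4)]
o=[draw(im,(364,191,394,234),9,[(ko(np.radians(a)),(0,255,0))])[:,0 if a==60 else 270:] for a in (60,90)]
cv2.imwrite("pics/z18.png",np.hstack(o))
E
```

```text
t: 16.0
eef_pos: [475.7, -96.0, 322.1]
tcp_rot: [3.135, -0.004, 0.793]
ft_force: [0.3, 0.5, -1.0]
opening: 0.55
16.05 [475.00922682 -95.80162364 319.63211509] [ 3.13763172e+00 -2.14751755e-03  7.92570792e-01] [ 0.51698198  0.42509707 -1.63675969] 0.5488079200780566
```

View pics/z18.png

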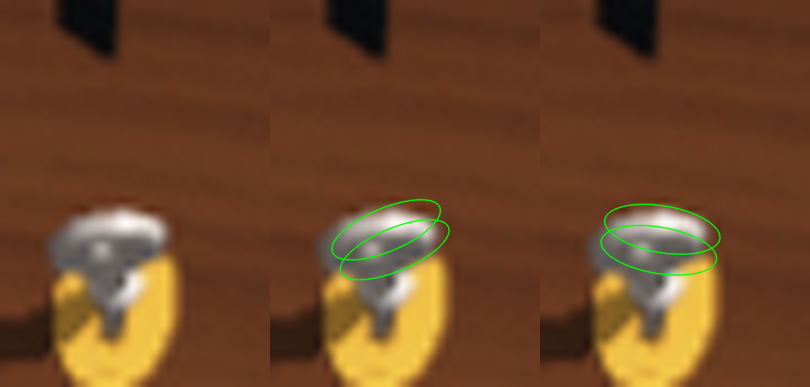

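The key now stands at about 70°: the disc runs from (50,250) to (165,230) in the left panel, between the 60° and 90° models. I'll finish the turn by pushing the disc's left half upslope with the closed fingers. First I'll set the jaws along the chest's y axis.

```bash
python3 -m inch '{"hand":[0,0,0,0,0,0,0,0,0,0,0,0],"delta_pos":[[0,0,0],[0,0,0],[0,0,0],[0,0,0],[0,0,0],[0,0,0],[0,0,0],[-3.5,-2.0,0],[0,0,4],[0,0,4],[0,0,3.1],[0,0,0]],"turn":[0.15,0.15,0.15,0.15,0.15,0.15,0.044,0,0,0,0,0]}'
python3 - <<'E'
from ov import *
im,d=viewer.read_camera("scene");np.savez("scene17.npz",im=im,d=d)
s=env.state();print(s['t'],s['eef_pos'],s['tcp_rot'],s['ft_force'],s['moment'],s['opening'],s['joints'])
cv2.imwrite("pics/z19.png",cv2.resize(im[191:239,352:402],None,fx=12,fy=12,interpolation=2))
E
```

```text
t: 17.25
eef_pos: [441.4, -70.1, 203.1]
tcp_rot: [-3.14, 0.008, -0.153]
ft_force: [-0.7, -1.4, 1.2]
opening: 0.004
17.3 [442.29314315 -70.38153529 205.16735901] [-3.14066346  0.00504509 -0.15291746] [-0.20791876 -0.22513307  0.44109974] [-0.02914318  0.14842355  0.02973178] 0.0048390820949480865 [-3.05553046e-01  3.73824579e-01  2.07395403e+00  2.35189433e-04
  6.98941774e-01  1.41798265e+00]
```

View pics/z19.png

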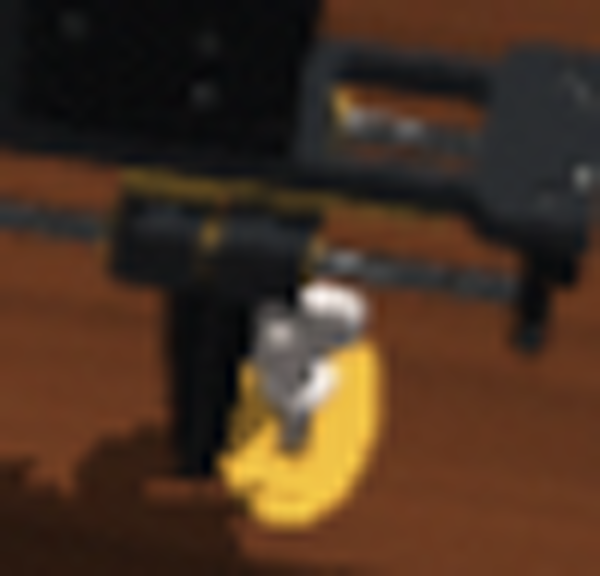

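The closed fingers stand in front of the disc's left half at about (210,380), with the disc to their right at (310,330). Pushing upslope now.

```bash
python3 -m inch '{"hand":[0,0,0,0,0],"delta_pos":[[0.5,0,0],[0.3,0,0],[0.2,0,0],[0.2,0,0],[0,0,0]],"turn":[0,0,0,0,0]}'
python3 - <<'E'
from ov import *
im,d=viewer.read_camera("scene");np.savez("scene18.npz",im=im,d=d)
s=env.state();print(s['t'],s['eef_pos'],s['ft_force'],s['moment'])
cv2.imwrite("pics/z20.png",cv2.resize(im[191:239,352:402],None,fx=12,fy=12,interpolation=2))
E
```

```text
t: 17.8
eef_pos: [455.1, -72.5, 207.2]
tcp_rot: [3.142, -0.001, -0.154]
ft_force: [-1.1, 0.1, 0.4]
opening: 0.005
17.85 [454.90895905 -72.47018786 207.12182448] [-1.19580358  0.72120569  0.27256851] [0.01187743 0.29581379 0.04115563]
```

View pics/z20.png

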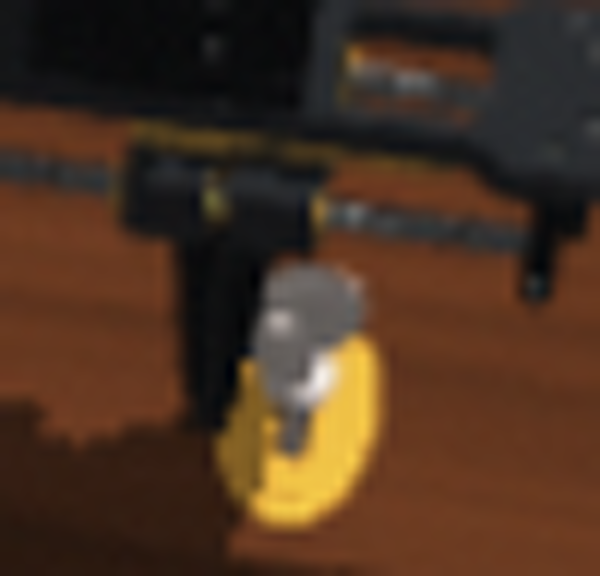

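The disc has swung nearly square to the slope, its face showing at (310,320), with about 1 N of force. I'll continue to the stop.

```bash
python3 -m inch '{"hand":[0,0,0,0],"delta_pos":[[0.2,0,0],[0.2,0,0],[0.1,0,0],[0,0,0]],"turn":[0,0,0,0]}'
python3 - <<'E'
from ov import *
im,d=viewer.read_camera("scene");np.savez("scene19.npz",im=im,d=d)
s=env.state();print(s['t'],s['eef_pos'],s['ft_force'],s['moment'])
cv2.imwrite("pics/z21.png",cv2.resize(im[191:239,352:402],None,fx=12,fy=12,interpolation=2))
E
```

```text
t: 18.25
eef_pos: [459.8, -73.2, 206.8]
tcp_rot: [-3.141, 0.0, -0.154]
ft_force: [-2.1, -0.3, -0.5]
opening: 0.003
18.3 [459.76455091 -73.22914736 206.77861474] [-2.09110474 -0.20123413  1.29244006] [0.0854865  0.48891852 0.02157639]
```

View pics/z21.png

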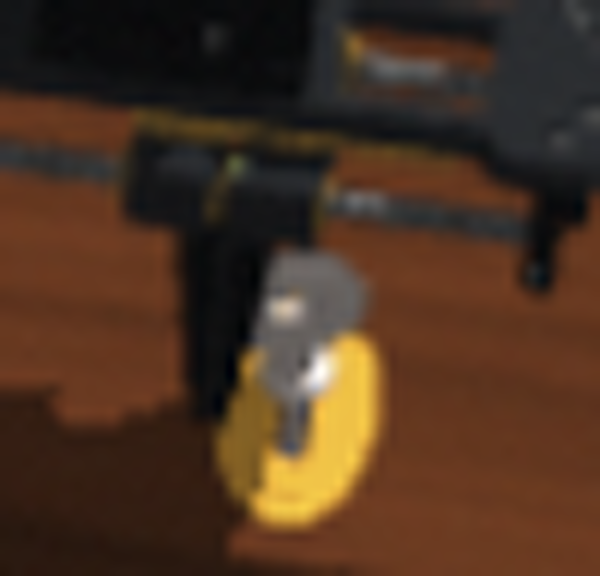

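```bash
python3 -m inch '{"hand":[0,0,0,0,0],"delta_pos":[[0.15,0,0],[0.15,0,0],[0.15,0,0],[0,0,0],[0,0,0]],"turn":[0,0,0,0,0]}'
python3 - <<'E'
from ov import *
im,d=viewer.read_camera("scene");np.savez("scene20.npz",im=im,d=d)
s=env.state();print(s['t'],s['eef_pos'],s['ft_force'],s['moment'])
cv2.imwrite("pics/z22.png",cv2.resize(im[191:239,352:402],None,fx=12,fy=12,interpolation=2))
E
```

```text
t: 18.8
eef_pos: [464.1, -73.9, 206.8]
tcp_rot: [-3.141, 0.001, -0.154]
ft_force: [-2.9, 0.6, 3.9]
opening: 0.005
18.85 [464.13412083 -73.90406144 206.80619846] [-4.67144056  1.32253134  3.62432116] [0.20263092 0.90640687 0.01726459]
```

View pics/z22.png

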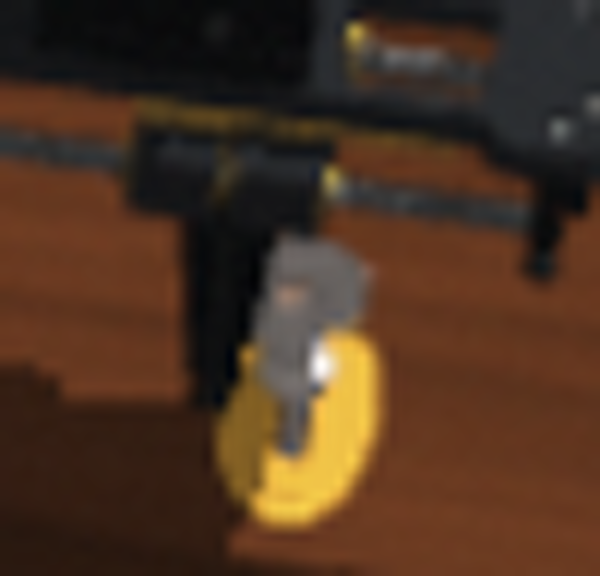

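The force is now 6 N and rising. I'll back off, raise and check the key's angle.

```bash
python3 -m inch '{"hand":[0.6,0.6,0.6,0.6,0.6],"delta_pos":[[-2,0,0],[0,0,-4],[0,0,-4],[0,0,-3],[0,0,0]],"turn":[0,0,0,0,0]}'
python3 - <<'E'
from ov import *
im,d=viewer.read_camera("scene");np.savez("scene21.npz",im=im,d=d)
s=env.state();print(s['t'],s['eef_pos'],s['ft_force'],s['opening'])
K=np.array([490.5,-98,108.8]);k=cal("scene")
def ko(th,tilt):
    x,y,_=frame(np.radians(-8.7));x2,y2,Z=frame(np.radians(-8.7),tilt)
    X=np.cos(th)*x2-np.sin(th)*y2; Y=np.sin(th)*x2+np.cos(th)*y2
    t=np.linspace(0,2*np.pi,40);B=K+36*Z
    return [[proj(k,B+20*np.cos(a)*X+20*np.sin(a)*Z+yy*Y) for a in t] for yy in(-4,4)]+[[proj(k,K+10*np.cos(a)*x2+10*np.sin(a)*y2+6*Z) for a in t]]
o=[draw(im,(364,196,394,234),9,[(ko(np.radians(a),tt),(0,255,0))])[:,0 if a==75 else 270:] for a,tt in ((75,28),(90,28))]
cv2.imwrite("pics/z23.png",np.hstack(o))
E
```

```text
t: 19.35
eef_pos: [445.9, -71.3, 320.4]
tcp_rot: [3.14, -0.008, -0.154]
ft_force: [-0.2, 0.6, -1.0]
opening: 0.368
19.4 [445.25755582 -71.11937709 318.37340305] [-0.19407191 -0.6511364  -1.43475135] 0.4093856053204052
```

View pics/z23.png

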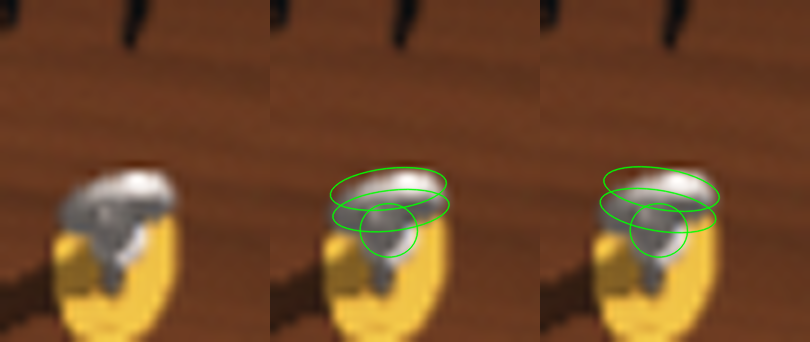

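Released, the key reads about 70–75°, though under load it looked nearer 90°. I'll overlay models on the loaded picture to tell tilt play from real rotation.

```bash
cat >> ov.py <<'E'
def kt(k,K,th,tilt,lean,up=0):
    # tilt about chest y (deg from vertical), lean sideways toward +y
    x0,y0,Z0=frame(np.radians(-8.7),tilt)
    l=np.radians(lean);Z=np.cos(l)*Z0+np.sin(l)*y0;y2=np.cos(l)*y0-np.sin(l)*Z0
    X=np.cos(th)*x0-np.sin(th)*y2;Y=np.sin(th)*x0+np.cos(th)*y2
    _,_,N=frame(np.radians(-8.7),25)
    t=np.linspace(0,2*np.pi,40);C=K-8*N;B=C+(44+up)*Z
    return [[proj(k,B+20*np.cos(a)*X+20*np.sin(a)*Z+yy*Y) for a in t] for yy in(-4,4)]+[[proj(k,C+(8+up)*Z+10*np.cos(a)*x0+10*np.sin(a)*y2) for a in t]]
E
python3 - <<'E'
from ov import *
K=np.array([490.5,-98,108.8]);k=cal("scene")
for nm,box,opts in(("scene20",(364,194,394,232),[(75,20,5),(75,20,0),(90,20,0),(90,20,5)]),("scene21",(364,196,394,234),[(70,30,5),(75,30,5),(80,30,5),(90,30,8)])):
    im=np.load(nm+".npz")['im']
    o=[draw(im,box,6,[])[:,:180]]+[draw(im,box,6,[(kt(k,K,np.radians(a),t,l),(0,255,0))])[:,180:] for a,t,l in opts]
    cv2.imwrite("pics/ov_%s.png"%nm,np.hstack(o)[:,:])
a=np.vstack([cv2.imread("pics/ov_scene20.png"),cv2.imread("pics/ov_scene21.png")]);a=a[:,:800] if a.shape[1]<=900 else a
cv2.imwrite("pics/z24.png",cv2.resize(a,(800,int(a.shape[0]*800/a.shape[1]))));print(a.shape)
E
```

```text
(456, 800, 3)
```

View pics/z24.png

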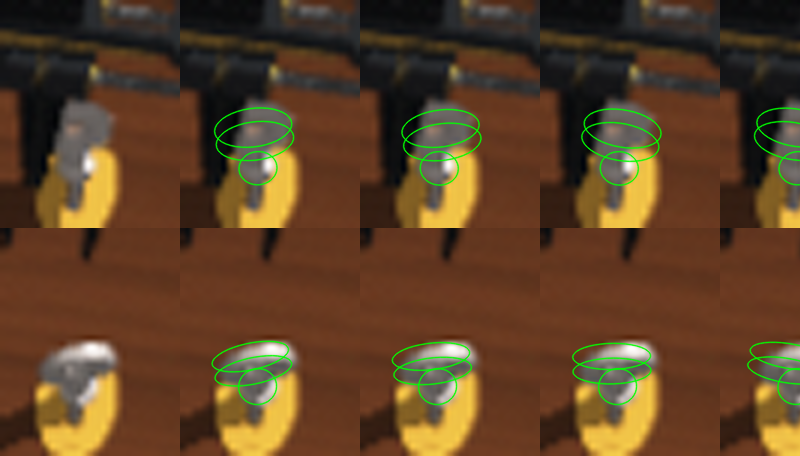

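Released, the key is at about 68–72° and just rocks in its play. A better grip is to pinch the disc's rim across its diameter, in line with the disc at yaw about +12°, and turn that grip clockwise to 90°. The same grip then serves as the lifting grip.

```bash
python3 -m inch '{"hand":[0.6,0.6,0.6,0.6,0.6,0.6,0.6,0.6,0.6],"delta_pos":[[1.6,1.0,0],[1.6,0.9,0],[0,0,0],[0,0,0],[0,0,0],[0,0,4],[0,0,4],[0,0,3.8],[0,0,0]],"turn":[0,0,-0.15,-0.15,-0.06,0,0,0,0]}'
python3 - <<'E'
from ov import *
im,d=viewer.read_camera("scene");np.savez("scene22.npz",im=im,d=d)
s=env.state();print(s['t'],s['eef_pos'],s['tcp_rot'],s['ft_force'],s['opening'])
cv2.imwrite("pics/z25.png",cv2.resize(im[191:239,352:402],None,fx=12,fy=12,interpolation=2))
E
```

```text
t: 20.3
eef_pos: [471.6, -94.1, 194.4]
tcp_rot: [-3.137, 0.007, 0.206]
ft_force: [-0.8, -1.2, 0.3]
opening: 0.602
20.35 [472.62505846 -94.42835293 196.92967832] [-3.13892326  0.00429788  0.20570341] [0.62520326 0.70332621 1.38883847] 0.5998303027836341
```

View pics/z25.png

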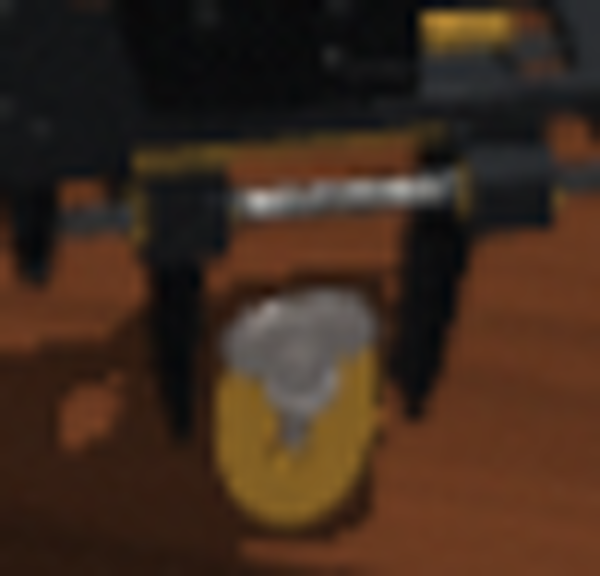

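The fingers straddle the disc symmetrically, at (190,…) and (405,…) around the disc spanning 222–380. I'll close on the rim and turn clockwise.

```bash
python3 -m inch '{"hand":[0.35,0.35,0.35,0.35,0.35,0.35,0.35],"delta_pos":[[0,0,0],[0,0,0],[0,0,0],[0,0,0],[0,0,0],[0,0,0],[0,0,0]],"turn":[0,0,0,0,0,0,0]}'
python3 - <<'E'
from ov import *
im,d=viewer.read_camera("scene");np.savez("scene23.npz",im=im,d=d)
s=env.state();print(s['t'],s['eef_pos'],s['tcp_rot'],s['ft_force'],s['moment'],s['opening'])
cv2.imwrite("pics/z26.png",cv2.resize(im[191:239,352:402],None,fx=12,fy=12,interpolation=2))
E
```

```text
t: 21.05
eef_pos: [473.5, -94.7, 199.9]
tcp_rot: [3.14, -0.002, 0.206]
ft_force: [-2.5, -0.4, 9.3]
opening: 0.411
21.1 [473.50437056 -94.71367407 199.85376369] [ 3.14054248e+00 -1.69560840e-03  2.05890789e-01] [-1.09719393 -1.5561466   8.48303833] [-0.17089146  0.38924558  0.00761191] 0.4100020508716543
```

View pics/z26.png

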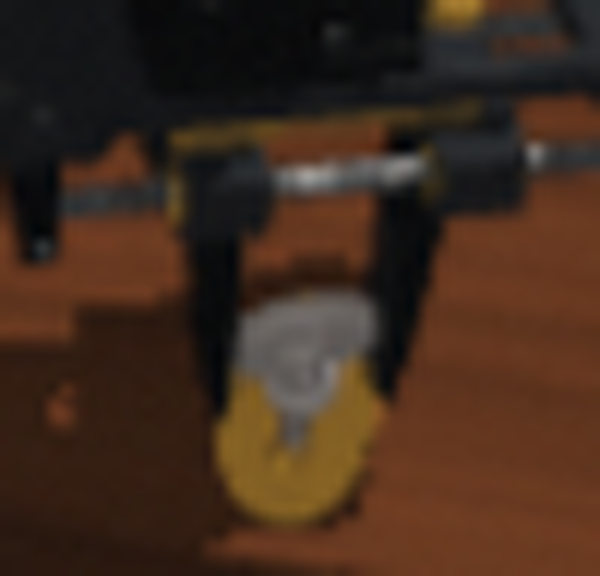

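The rim is held at a 39 mm opening. Turning clockwise.

```bash
python3 -m inch '{"hand":[0.35,0.35,0.35,0.35,0.35],"delta_pos":[[0,0,0],[0,0,0],[0,0,0],[0,0,0],[0,0,0]],"turn":[0.1,0.1,0.1,0.07,0]}'
python3 - <<'E'
from ov import *
im,d=viewer.read_camera("scene");np.savez("scene24.npz",im=im,d=d)
s=env.state();print(s['t'],s['eef_pos'],s['tcp_rot'],s['ft_force'],s['moment'],s['opening'])
cv2.imwrite("pics/z27.png",cv2.resize(im[191:239,352:402],None,fx=12,fy=12,interpolation=2))
E
```

```text
t: 21.6
eef_pos: [472.8, -93.2, 199.6]
tcp_rot: [-3.139, 0.001, -0.166]
ft_force: [-3.1, 12.7, 9.6]
opening: 0.404
21.65 [472.74847035 -93.1898138  199.5669042 ] [-3.13956237e+00  8.19363714e-04 -1.64592603e-01] [-2.25904669 12.92282097  9.73519796] [2.92179125 0.43136738 0.40485554] 0.4097706108687606
```

View pics/z27.png

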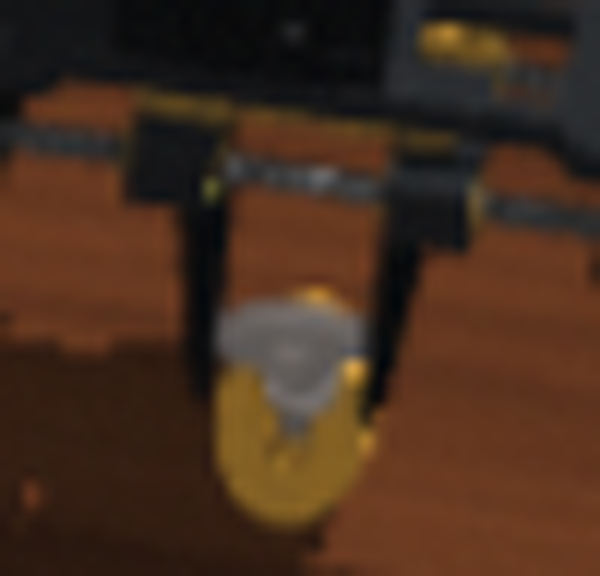

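The disc has followed to about 80°, its ends now level at (218,330) and (362,330). I'll relieve the sideways load and turn further.

```bash
python3 -m inch '{"hand":[0.35,0.35,0.35,0.35],"delta_pos":[[0,-0.1,0],[0,-0.05,0],[0,0,0],[0,0,0]],"turn":[0.08,0.08,0.04,0]}'
python3 - <<'E'
from ov import *
im,d=viewer.read_camera("scene");np.savez("scene25.npz",im=im,d=d)
s=env.state();print(s['t'],s['eef_pos'],s['tcp_rot'],s['ft_force'],s['moment'],s['opening'])
cv2.imwrite("pics/z28.png",cv2.resize(im[191:239,352:402],None,fx=12,fy=12,interpolation=2))
E
```

```text
t: 22.05
eef_pos: [473.4, -91.9, 200.0]
tcp_rot: [-3.14, -0.0, -0.366]
ft_force: [-2.7, 12.5, 13.8]
opening: 0.405
22.1 [473.35791169 -91.88389002 199.9937728 ] [-3.13981375e+00 -1.07435130e-04 -3.64436073e-01] [-1.39601721 12.11396703 14.987144  ] [2.66175707 0.4598334  0.36381541] 0.40153376961538295
```

View pics/z28.png

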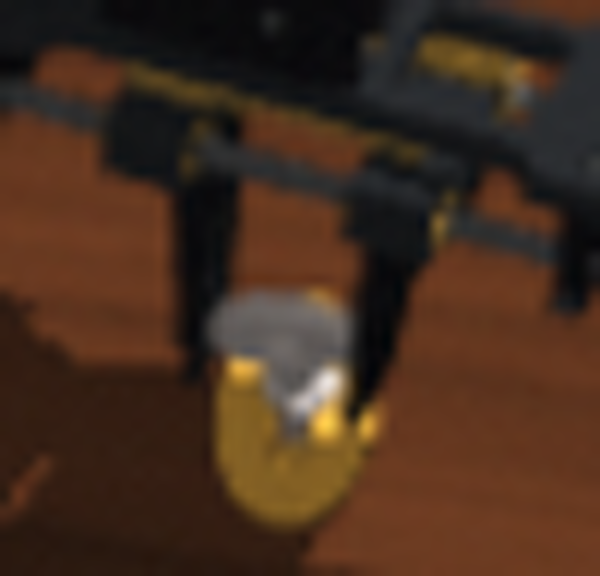

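The disc is at about 85–88° now. One more small turn to reach the stop, then release, rise slightly and check.

```bash
python3 -m inch '{"hand":[0.35,0.35,0.35,0.6,0.6,0.6,0.6,0.6],"delta_pos":[[0,0,0],[0,0,0],[0,0,0],[0,0,0],[0,0,0],[0,0,0],[0,0,-4],[0,0,-4]],"turn":[0.08,0.07,0,0,0,0,0,0]}'
python3 - <<'E'
from ov import *
im,d=viewer.read_camera("scene");im,d=viewer.read_camera("scene");np.savez("scene26.npz",im=im,d=d)
s=env.state();print(s['t'],s['eef_pos'],s['tcp_rot'],s['ft_force'],s['moment'],s['opening'])
K=np.array([490.5,-98,108.8]);k=cal("scene");box=(364,196,394,234)
o=[draw(im,box,9,[])[:,:270]]+[draw(im,box,9,[(kt(k,K,np.radians(a),t,l),(0,255,0))])[:,270:] for a,t,l in((80,30,3),(90,30,3))]
cv2.imwrite("pics/z29.png",np.hstack(o))
E
```

```text
t: 22.9
eef_pos: [473.1, -93.2, 279.2]
tcp_rot: [3.141, 0.003, -0.515]
ft_force: [0.7, 0.6, -0.5]
opening: 0.598
23.0 [474.64633638 -93.59837193 282.89010515] [-3.1402428  -0.0071025  -0.51429236] [-0.83350126 -0.07978553 -0.4753329 ] [0.03317133 0.1481582  0.00874832] 0.6000576856565759
```

View pics/z29.png

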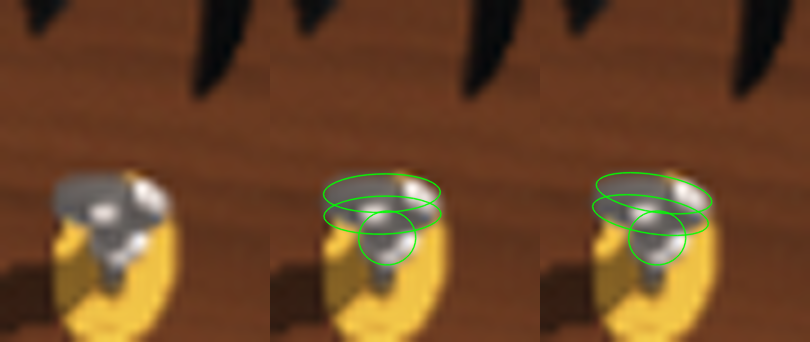

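Standing free, the key is now at about 85–88°, its disc running from (53,195) to (172,205), between the 80° and 90° models. I'll line the jaws up with the chest's y axis, pinch the rim again and check before lifting.

```bash
python3 -m inch '{"hand":[0.6,0.6,0.6,0.6,0.6,0.6,0.35,0.35,0.35,0.35,0.35],"delta_pos":[[0,0,0],[0,0,0],[0,0,0],[0,0,4],[0,0,4],[0,0,0],[0,0,0],[0,0,0],[0,0,0],[0,0,0],[0,0,0]],"turn":[-0.15,-0.15,-0.06,0,0,0,0,0,0,0,0]}'
python3 - <<'E'
from ov import *
im,d=viewer.read_camera("scene");np.savez("scene27.npz",im=im,d=d)
s=env.state();print(s['t'],s['eef_pos'],s['tcp_rot'],s['ft_force'],s['moment'],s['opening'])
cv2.imwrite("pics/z30.png",cv2.resize(im[191:239,352:402],None,fx=12,fy=12,interpolation=2))
E
```

```text
t: 24.1
eef_pos: [473.8, -93.2, 199.9]
tcp_rot: [3.141, -0.002, -0.154]
ft_force: [-2.1, -0.1, 7.5]
opening: 0.409
24.15 [473.78320204 -93.22796738 199.90926944] [ 3.14120860e+00 -2.00673723e-03 -1.54083245e-01] [-0.89607084 -0.78389745  7.4981922 ] [-0.07547489  0.43759111  0.00185744] 0.40908291177441025
```

View pics/z30.png

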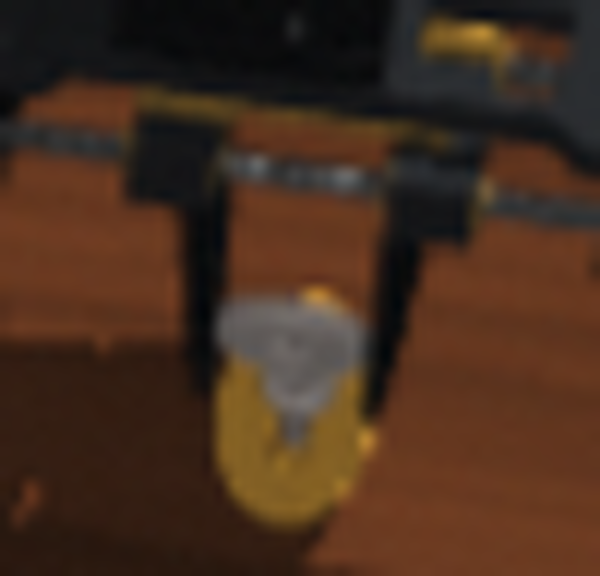

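The rim is gripped symmetrically at 39 mm. Starting the lift along the hinge arc.

```bash
python3 -m inch '{"hand":[0.35,0.35,0.35,0.35,0.35],"delta_pos":[[0.15,0,-0.55],[0,0,-0.8],[0,0,-0.8],[0,0,-0.8],[0,0,0]],"turn":[0,0,0,0,0]}'
python3 - <<'E'
from ov import *
im,d=viewer.read_camera("scene");np.savez("scene28.npz",im=im,d=d)
s=env.state();print(s['t'],s['eef_pos'],s['tcp_rot'],s['ft_force'],s['moment'],s['opening'])
cv2.imwrite("pics/z31.png",cv2.resize(im[165:265,330:430],None,fx=6,fy=6,interpolation=2))
E
```

```text
t: 24.65
eef_pos: [475.1, -93.3, 229.5]
tcp_rot: [3.141, -0.001, -0.154]
ft_force: [-1.9, 0.8, -0.4]
opening: 0.41
24.7 [474.98045783 -93.32328905 229.11211343] [ 3.14142665e+00 -1.04476950e-03 -1.54085081e-01] [-1.23841475  0.78593186 -1.01556058] [0.16907258 0.58140768 0.00654419] 0.4080639431026951
```

View pics/z31.png

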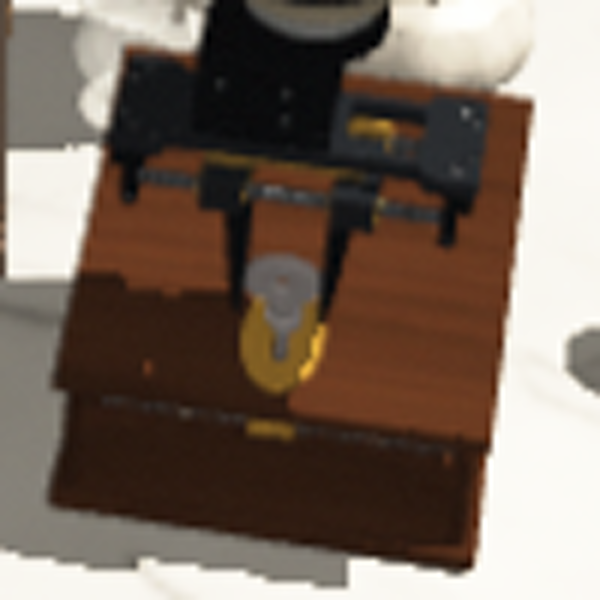

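The lid is rising: there is a gap along the front with the strike showing at (270,430). Continuing along the arc.

```bash
python3 -m inch '{"hand":[0.35,0.35,0.35,0.35,0.35,0.35,0.35,0.35,0.35],"delta_pos":[[0,0,-0.9],[0.1,0,-0.9],[0.15,0,-0.9],[0.2,0,-0.95],[0.2,0,-0.75],[0.23,0,-0.72],[0.25,0,-0.7],[0.25,0,-0.6],[0,0,0]],"turn":[0,0,0,0,0,0,0,0,0]}'
python3 - <<'E'
from ov import *
im,d=viewer.read_camera("scene");np.savez("scene29.npz",im=im,d=d)
s=env.state();print(s['t'],s['eef_pos'],s['tcp_rot'],s['ft_force'],s['moment'],s['opening'])
cv2.imwrite("pics/z32.png",cv2.resize(im[155:265,330:430],None,fx=5.4,fy=5.4,interpolation=2))
im,d=viewer.read_camera("top");np.savez("top29.npz",im=im,d=d)
cv2.imwrite("pics/z32t.png",cv2.resize(im[155:265,320:430],None,fx=5.4,fy=5.4,interpolation=2))
E
```

```text
t: 25.6
eef_pos: [489.1, -95.5, 293.5]
tcp_rot: [3.142, -0.002, -0.154]
ft_force: [-2.2, 2.2, 0.6]
opening: 0.415
25.65 [489.00251594 -95.53773267 293.27674019] [ 3.14144247e+00 -1.71413849e-03 -1.54168451e-01] [-0.81354665  1.56217203  0.74841089] [0.42638592 0.57370326 0.02759765] 0.41023644447124913
```

View pics/z32.png

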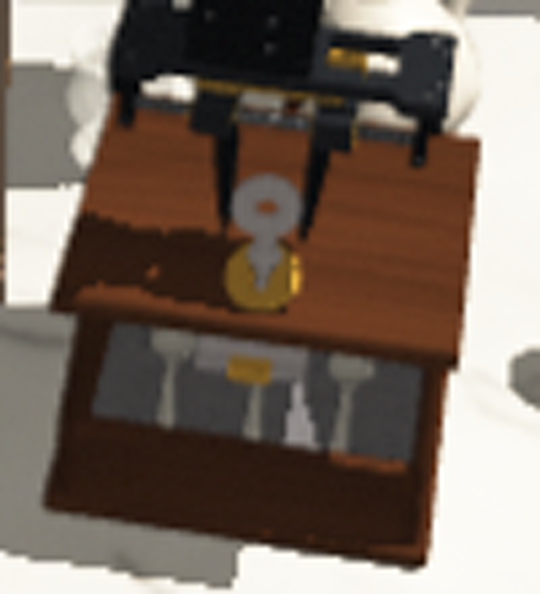

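```bash
cat > lid.py <<'E'
from h import *
def lidangle(nm,file,rows=(160,240),cols=(335,425)):
    k=cal(nm);P=cloud(k,np.load(file)['d'])
    q=P[rows[0]:rows[1],cols[0]:cols[1]].reshape(-1,3)
    im=np.load(file)['im'][rows[0]:rows[1],cols[0]:cols[1]];h=cv2.cvtColor(im,cv2.COLOR_BGR2HSV).reshape(-1,3)
    c,s=np.cos(np.radians(-8.7)),np.sin(np.radians(-8.7))
    X=(q[:,0]-490.5)*c+(q[:,1]+98)*s;Y=-(q[:,0]-490.5)*s+(q[:,1]+98)*c;Z=q[:,2]
    m=(h[:,0]<14)&(h[:,1]>100)&(X>-40)&(X<150)&(abs(Y)<112)&(Z>140)&(Z<260)
    X,Z=X[m],Z[m]
    for _ in range(6):
        p=np.polyfit(X,Z,1);r=Z-np.polyval(p,X);g=abs(r)<max(4,2.5*np.median(abs(r)));X,Z=X[g],Z[g]
    a=-np.arctan(p[0]);print(nm,"n",len(X),"slope deg (front up +)",round(np.degrees(a),1),"lid angle rad",round(a+np.radians(25),3),"z at hinge",round(np.polyval(p,156.3),1))
E
python3 - <<'E'
from lid import *
lidangle("scene","scene29.npz");lidangle("top","top29.npz")
E
```

```text
scene n 1759 slope deg (front up +) 3.9 lid angle rad 0.505 z at hinge 176.9
top n 2536 slope deg (front up +) 3.7 lid angle rad 0.5 z at hinge 178.2
```

View pics/z32t.png

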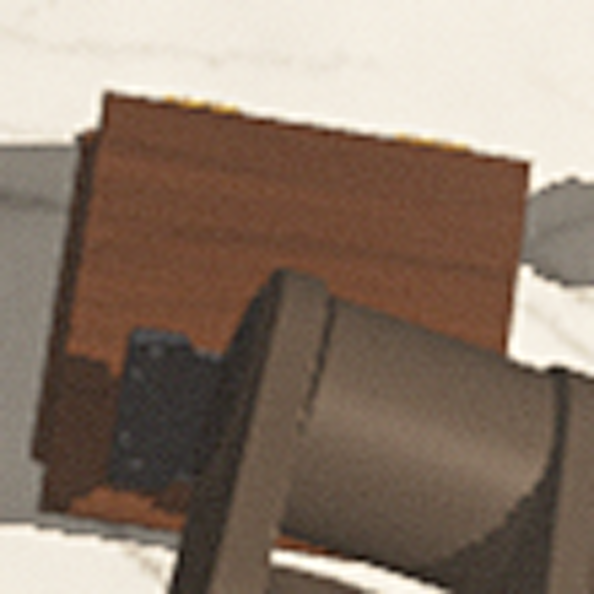

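Both cameras put the lid at about 0.50 rad, where level is 0.44. I'll nudge it slightly higher for margin, then release straight and retreat upward.

```bash
python3 -m inch '{"hand":[0.35,0.35,0.35,0.65,0.65,0.65,0.65,0.65,0.65,0.65,0.65],"delta_pos":[[0.15,0,-0.35],[0.15,0,-0.35],[0,0,0],[0,0,0],[0,0,0],[0,0,0],[0,0,-1.5],[0,0,-3],[0,0,-4],[0,0,-4],[0,0,0]],"turn":[0,0,0,0,0,0,0,0,0,0,0]}'
python3 - <<'E'
from ov import *
from lid import lidangle
for c in("scene","top"):
    im,d=viewer.read_camera(c);np.savez(f"{c}30.npz",im=im,d=d);cv2.imwrite(f"pics/{c}30.png",im);lidangle(c,f"{c}30.npz")
    cv2.imwrite(f"pics/z33{c[0]}.png",cv2.resize(im[155:265,330:430],None,fx=5.4,fy=5.4,interpolation=2))
s=env.state();print(s['t'],s['eef_pos'],s['ft_force'],s['opening'])
E
```

```text
t: 26.8
eef_pos: [492.3, -96.2, 429.6]
tcp_rot: [3.14, -0.009, -0.154]
ft_force: [0.2, -0.2, -0.2]
opening: 0.65
scene n 2004 slope deg (front up +) 5.8 lid angle rad 0.537 z at hinge 177.2
top n 2239 slope deg (front up +) 5.7 lid angle rad 0.536 z at hinge 178.2
26.9 [491.50112984 -95.94448292 424.94638143] [-0.52531111  0.21003112 -0.51676964] 0.6478551609140146
```

View pics/z33s.png

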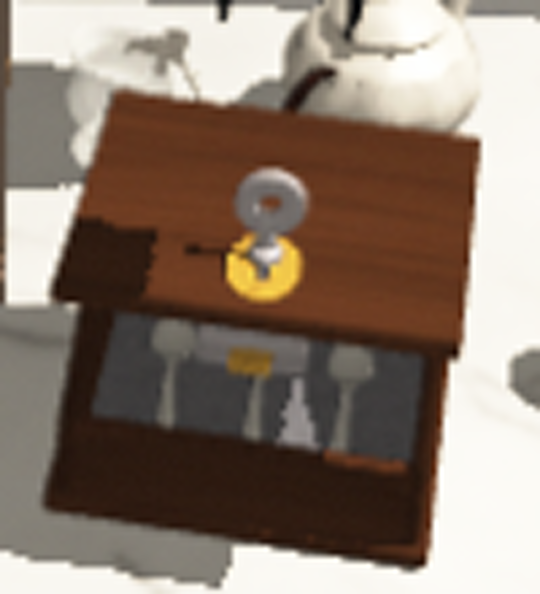

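View pics/scene30.png

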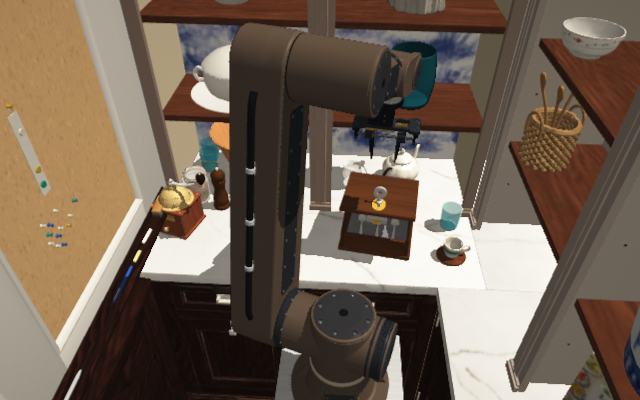

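The lid stays at 0.536 rad in both cameras with the gripper well clear. The key still stands in the lock with its disc face-on at (270,200). I'll check its angle against models in the top and scene views.

```bash
python3 - <<'E'
from ov import *
from scipy.optimize import minimize
k=cal("scene");psi=np.radians(-8.7);al=np.radians(5.7)
c,s=np.cos(psi),np.sin(psi);xh=np.array([c,s,0]);yh=np.array([-s,c,0]);zh=np.array([0,0,1.])
K0=np.array([490.5,-98,108.8]);H=K0+156.3*xh+(164-108.8)*zh
x=np.cos(al)*xh-np.sin(al)*zh;Z=np.sin(al)*xh+np.cos(al)*zh
K=H-165*x+16*Z
im=np.load("scene30.npz")['im'];t=np.linspace(0,2*np.pi,50)
def ko(th,up):
    th=np.radians(th);X=np.cos(th)*x-np.sin(th)*yh;Y=np.sin(th)*x+np.cos(th)*yh;B=K+(36+up)*Z
    return [[proj(k,B+20*np.cos(a)*X+20*np.sin(a)*Z+yy*Y) for a in t] for yy in(-4,4)]+[[proj(k,K+up*Z+10*np.cos(a)*x+10*np.sin(a)*yh) for a in t]]
box=(364,180,396,214)
o=[draw(im,box,7,[])[:,:224]]+[draw(im,box,7,[(ko(a,u),(0,255,0))])[:,224:] for a,u in((75,0),(90,0))]
cv2.imwrite("pics/z34.png",np.hstack(o))
# depth: disc points, scene + top, fit line in chest xy
for nm in("scene","top"):
    kk=cal(nm);P=cloud(kk,np.load(nm+"30.npz")['d']).reshape(-1,3);R=P-K
    a,b,h=R@x,R@yh,R@Z
    m=(abs(a)<22)&(abs(b)<26)&(h>20)&(h<62)
    if m.sum()>8:
        p=np.polyfit(b[m],a[m],1);print(nm,m.sum(),"disc x vs y slope deg",np.degrees(np.arctan(p[0])),"h range",h[m].min(),h[m].max(),"b range",b[m].min(),b[m].max(),"mean a",a[m].mean())
E
```

```text
scene 115 disc x vs y slope deg -2.9246494437302992 h range 21.88715880624091 55.74158716749609 b range -18.74097179459908 20.358465898381773 mean a -2.0972472948855705
```

View pics/z34.png

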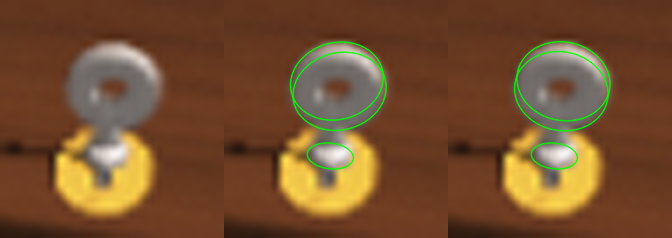

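View pics/z33t.png

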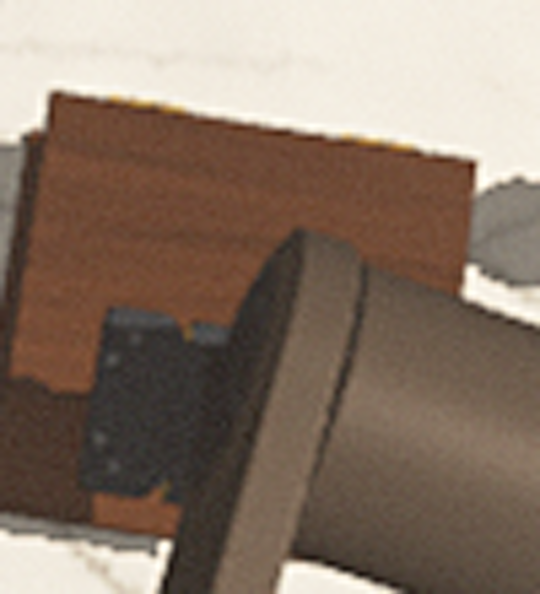

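Scene depth gives a key angle of about 87° with the collar on the plate. Last, a check of the rack and bystanders in the top view.

```bash
python3 - <<'E'
from h import *
a=np.load("top0.npz")['im'];b=np.load("top30.npz")['im']
cv2.imwrite("pics/z35.png",np.vstack([cv2.resize(i[150:270,110:480],None,fx=2.1,fy=2.1,interpolation=2) for i in(a,b)]))
for l in("spare_handle","tumbler","espresso_cup","pepper_mill"):print(l,[(r['centre'],round(r['p'],2)) for r in search_frame("top",l)][:2])
from lid import lidangle
im,d=viewer.read_camera("scene");np.savez("scene31.npz",im=im,d=d);lidangle("scene","scene31.npz");print(env.state()['t'])
E
```

```text
spare_handle [([236.5, 202.5], 0.39)]
tumbler [([444.5, 197.0], 0.81)]
espresso_cup []
pepper_mill [([186.5, 175.1], 0.9)]
scene n 1990 slope deg (front up +) 5.7 lid angle rad 0.536 z at hinge 177.2
27.15
```

View pics/z35.png

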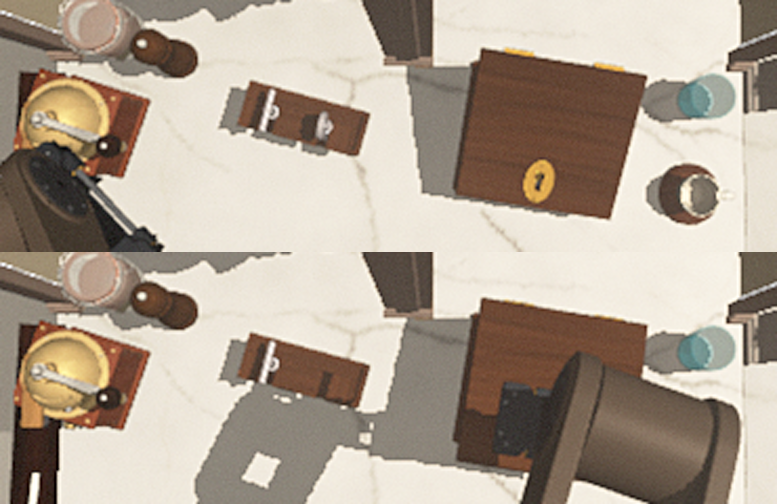

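The spare key at (268,362) is still on the rack. The tumbler and pepper mill haven't moved. The arm hides the cup in the top view, but the last scene view shows it in place at (455,247). Handing in.

```bash
python3 -c "
from cell import env,ticket
print(ticket.job_done(), env.state()['t'])"
```

```text
the job is handed in; nothing more can be done
the job is handed in; nothing more can be done
```

The chest is open and the job is handed in, at about 27 s of the 51 s allowed. The key is turned in its lock, the lid stands a little past level, and the gripper is clear above it.

**How it went**
- **Tilting the key:** the tool can't tilt, so I pivoted the disc key about 25° in the grip by pressing its bit against the end of the rack.
- **Inserting:** the first push caught on the plate just upslope of the keyhole at about 30 N. I shifted 3.5 mm downslope and the key went in until the collar seated at 27 N.
- **Turning:** using the open jaws as a loose wrench stalled at about 70°, and pushing with closed fingers only rocked the key. Pinching the disc's rim and turning that grip finished the quarter turn before I lifted.
- **Lifting:** the same rim grip raised the lid along the hinge arc.

**Last checks**
- **Lid:** it holds at 0.536 rad after release, against 0.44 for level. Both cameras agreed, and it had not moved on a repeat look.
- **Key:** about 87° turned, with the collar on the plate. This comes from the scene camera only, because the arm hid the key in the top view.
- **Bolt:** not visible, so I infer it was drawn from the lid opening freely.
- **Surroundings:** the spare key, tumbler and pepper mill are unmoved in the top view. The network missed the espresso cup there because the arm hid it, but it sits where it was in the scene view.
- **Forces:** the highest wrist force I saw at a step's end was about 30 N. Forces were not logged between steps.

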